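Set out the flute bench for a mouthpiece inlay

ROBOT

A 6-joint arm with a two-finger parallel gripper is mounted at the origin on the work surface. World frame = base frame: x ahead of the robot, y to its left, z up, the work surface at z = 0. Lengths are in m, angles in degrees, forces in N, time in s.
With the tool pointing down it reaches from about 0.35 to 0.875 m from the base axis. Payload 4.2 kg.
Tool frame: the origin (TCP) lies between the finger pads; the fingertips stand 14 mm ahead of it and the grasp point (between the pads) lies 5 mm behind it (r.tcp_to_tips is the distance from the TCP to the fingertips, in m); y points along the fingers, x is the direction in which the jaws open and shut, and the axes are right-handed (so a half turn about y gives the same grasp; the last joint's range is limited). The gripper opens to 87 mm and grips with 3 to 60 N. Pads are 19 mm wide; open, the fingers measure 117 mm over their backs; the gripper's body (75 mm by 190 mm) begins 51 mm behind the grasp point.
Start: joints at [84.316, 22.042, 0.453, 0, -68.411, -14.817], TCP at [0.219, 0.585, 0.237] pointing down, gripper open.
Joint ranges: [-179.83, 179.83], [-69.29, 118.12], [-61.27, 80.66], [-181.25, 117.63], [-171.15, -9.14], [-177.46, 177.46]. Speed limits (degrees/s): [159.86, 159.86, 180, 180, 180, 180].

INTERFACE

Orientations are given as a 3x3 rotation matrix whose columns are the frame's x, y, z axes.
In Python, from station import sense, optics, ticket, r gives the robot as it stands.
- The arm moves only by the tool carry_out, never from a script. Its argument "steps" is a list that holds one entry, the list of rows, each a list of 6 numbers: the shift along the world's x, y, z in cm, then the turn, a rotation vector about the world's x, y, z in rad. A call has 1 to 20 rows; each row is the pose to reach, as a shift and turn from the pose commanded when the call began; what a row does not reach only later rows make up. A row lasts 1/8 s, in which the tool goes at most 62.5 mm and 10.7 degrees, less where a joint would pass 70% of its speed; a pose out of reach is approached as far as the arm can. A call with a gripper value outside its range is refused whole. "fingers" is the closure in counts, from 0 (fully open) to 255 (shut), set as the call begins (left out, the last holds). The fingers move at their own pace and stop on an object; the grip force is fixed at half the most. Time passes only in rows, so rows that repeat a pose let the fingers close. It gives the time, the measured TCP pose, the force and the opening at its end, in the units of the state.
- sense(): the state, without advancing time (a new reading comes with each control period).
- optics.capture(name): name is "scene" or "top"; returns a dict with "image" (400x640x3 uint8, red, green, blue), "fov_y" (degrees; the focal length in pixels is half the picture's height over the tangent of half this angle, whatever the lens; pixels are square), "cx", "cy" (the principal point, pixels), "rvec" (rotation vector, rad) and "tvec" (3), from world to camera coordinates, as OpenCV has them. Camera axes: x right, y down, z forward; pixel columns grow to the right and rows downward; lengths in m; the calibration is good to about 2 mm. A picture is of the moment at which its call begins. There is no depth.
- ticket.finish_job(): hands the job in, once; it reports no verdict.
The state is a dict: "time_s": time; "joints": joint angles; "joint_velocities": joint speeds; "effort": joint torques, N m; "tcp_pos": TCP position; "ee_rot": TCP orientation; "wrist_force": force on the tool from outside, world axes, zero at the start; "moment": the same for the moment, N m; "gripper_width": opening from 0.0 (shut) to 1.0 (fully open).
Only numpy, scipy, OpenCV 4.12 (cv2) and the standard library are available. Lean on these libraries where they do the work, as an engineer would, in place of code of your own. Each camera call takes 0.05 s, during which the arm holds its last target.

TASK

Get the bench ready for fitting a mouthpiece inlay: lay the raw bamboo flute joint across both V-blocks of the bare wooden rest, the lacquered flute joint across both V-blocks of the felt-lined rest, the block of horn flat in the little inlay tray, and the rasp lengthwise in the middle of the cork pad. Centre each flute joint on its rest and lower it gently rather than letting it drop, and never let the rasp touch the lacquered joint. Leave the brass gauge and the lacquer jar standing where they are.

Things in the scene. Friction and masses are not known exactly. Their poses are not given: they have to be found in the camera images.
- bamboo_joint: Raw bamboo flute joint (not the long flute on the peg rail nor the offcuts at the bench edge), a straw-yellow round stick 195 mm long, 34 mm thick, with two browner node rings, a pale oblique cut at its mouth end and a brown binding at the other; 110 g. Lies with its axis level, 17 mm up; does not roll by itself. Origin at mid-length on the axis (its balance point); x runs along the axis, away from the mouth end.
- lacquer_joint: Lacquered flute joint (the short one on the open bench, not the long dark flute on the peg rail), same shape and size (195 mm long, 34 mm thick) in glossy very dark red-brown, with finger holes, a brass band at one end and a black horn inlay at the mouth end; 130 g. Lies with its axis level, 17 mm up; does not roll by itself. Origin at mid-length on the axis (its balance point); x runs along the axis, away from the mouth end.
- rasp: Small rasp, 170 mm long: reddish cherry handle 100 mm long and 24 mm thick, brass ferrule, grey steel blade 67 mm long, 11 mm wide, 4 mm thick; 75 g. Lies on its handle with the axis level, 12 mm up, the blade clear of the bench. Origin at mid-length on the axis, which is on the handle, 15 mm behind its front end and close to the balance point (grip it there, across the handle); x runs along the axis from handle to blade tip.
- horn_block: Block of black buffalo horn with paler streaks on top, D-shaped seen from above: 36 mm long along its x, 24 mm wide along its y (flat side at -y, rounded side at +y), 20 mm high; 25 g. Lies flat. Origin under its middle, on its underside; z up.
- bare_rest: Fixed flute rest of pale bare wood: base board 140 mm (x) by 70 mm (y), 12 mm thick, with two V-blocks at x = -52 and +52 mm, each 18 mm thick along x, 64 mm wide and 48 mm high, with an open 90 degree V along x whose bottom is 22 mm above the bench. A 34 mm joint lying in both Vs has its axis along the rest's x, 46 mm above the bench; between the blocks there is 86 mm of free room for the fingers. Origin under the middle of the base, on the bench.
- felt_rest: Fixed flute rest of dark brown wood whose Vs are lined with green felt; same measures as the bare rest: base 140 by 70 by 12 mm, V-blocks at x = -52 and +52 mm, 64 mm wide and 48 mm high, V bottom 22 mm above the bench, a lying joint's axis along the rest's x and 46 mm above the bench, 84 mm free between the blocks. Origin under the middle of the base, on the bench.
- cork_pad: Fixed flat cork pad with a thin dark border line: 206 mm (x) by 70 mm (y), 6 mm thick. Origin under its middle, on the bench; x along its length. The rasp lying on it has its axis 18 mm above the bench.
- inlay_tray: Fixed small square tray of pale wood with a red felt floor: 88 mm square outside, 76 mm square inside, floor 3 mm above the bench, lip 8 mm above the bench. Origin under its middle, on the bench.
- brass_gauge: Bystander: stepped brass plug gauge standing on its 40 mm round foot, 54 mm high, 150 g, loose. Origin under its middle.
- lacquer_jar: Bystander: small closed brown lacquer jar with a pale wooden lid, 46 mm across, 56 mm high, 120 g, loose. Origin under its middle.
There are look-alikes about, which are no part of the job. Leave any blue or turquoise look-alike of the bamboo_joint alone.

How it is judged:
By the outcome, as a careful person would: the job done as asked, in the order asked, and still so for the second after the job is handed in, with the robot touching nothing.
It also fails if it takes over 115 s, if anything falls off the work surface, if the arm or the gripper's body presses on something with over 40 N, if the wrist force passes 120 N, or if a joint passes its speed limit or range.

## Working session

There is one attempt and no reset: what is moved stays moved. The work goes in short steps, Python scripts to look and compute and a tool call to move; the robot and the scene stay as the last step left them, time stands still between calls to the robot, and variables do not carry over. Pictures are saved under pics/ and viewed, and the job is handed in when it is done.

Besides the shell and the picture viewer there is one more tool, called after "Call:" as name(argument=value, ...), one argument or row to a line, values as JSON. carry_out: Moves the arm, as the interface text tells. Its arguments: {"type":"object","properties":{"steps":{"type":"array","items":{"type":"array","items":{"type":"array","items":{"type":"number"}}}},"fingers":{"type":"number"}},"required":["steps"]}

```bash
ls; mkdir -p pics; python3 - <<'E'
from station import sense, optics, ticket, r
import cv2,json
s=sense();print(s)
for n in("scene","top"):
    c=optics.capture(n);im=c.pop("image");cv2.imwrite(f"pics/{n}0.png",im[:,:,::-1]);print(n,c)
print([x for x in dir(r) if x[0]!='_'])
E
```

```text
pics
{'time_s': 0.0, 'joints': array([ 8.43156167e+01,  2.20908740e+01,  3.79271117e-01, -2.67382747e-02,
       -6.84104719e+01, -1.48166164e+01]), 'joint_velocities': array([ 0.12308169,  0.03559245,  0.02493935,  0.00816533, -0.09239358,
       -0.03277623]), 'effort': array([-3.57533627e-04, -3.90671253e+01,  1.87402725e+01,  4.21991318e+00,
        1.08077482e-02, -1.98545144e-04]), 'tcp_pos': array([0.21868068, 0.58488767, 0.23546073]), 'ee_rot': array([[-3.50384294e-01, -6.42826761e-04,  9.36605805e-01],
       [-9.36603510e-01, -2.07711000e-03, -3.50384861e-01],
       [ 2.17067005e-03, -9.99997636e-01,  1.25712920e-04]]), 'wrist_force': array([0.12175526, 0.05932663, 0.12707142]), 'moment': array([-0.0479049 , -0.01362616,  0.02353344]), 'gripper_width': 1.0005252408789849}
scene {'fov_y': 53.485331376479635, 'cx': 318.3152937963782, 'cy': 202.4576314330604, 'rvec': array([ 2.00567417,  1.25616809, -0.53246154]), 'tvec': array([-0.21224839, -0.23666088,  1.37117215])}
top {'fov_y': 57.176058341444154, 'cx': 316.51364617601325, 'cy': 201.3708999852696, 'rvec': array([ 2.18409968, -2.15444657,  0.12692508]), 'tvec': array([-0.01534023,  0.43805281,  1.06444755])}
['PlanningError', 'tcp_to_tips']
```

View pics/scene0.png

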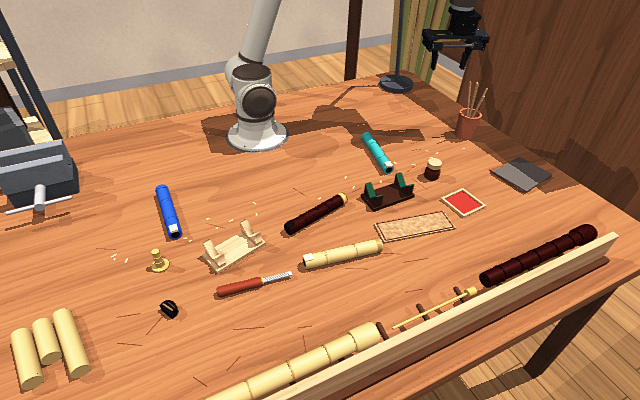

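View pics/top0.png

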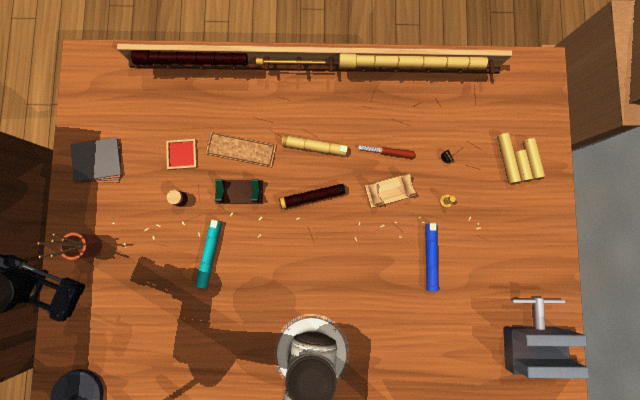

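The views show the following (top-image pixels):
- **Bamboo joint:** (315,146). Could be confused with the long flute (415,62), the offcuts (520,160), the turquoise stick (208,255) and the blue stick (432,257).
- **Lacquered joint:** (312,196). Could be confused with the long dark flute (190,59).
- **Rasp:** (386,152). The brass rod on the rail is at (290,62).
- **Horn:** (447,156). The dark pads on the left at (97,160) are not it.
- **Rests:** bare (390,190), felt (239,191).
- **Cork:** (241,149). **Tray:** (181,154).
- **Leave alone:** gauge (448,201), jar (176,198).

Next I'll check the choices in a close crop.

```bash
cat > h.py <<'E'
import numpy as np, cv2
from station import sense, optics
def cam(n):
    c=optics.capture(n); f=200/np.tan(np.radians(c["fov_y"]/2))
    R=cv2.Rodrigues(c["rvec"])[0]; K=np.array([[f,0,c["cx"]],[0,f,c["cy"]],[0,0,1]])
    return dict(im=c["image"],K=K,R=R,t=np.asarray(c["tvec"]),C=-R.T@c["tvec"],n=n)
def ray(c,p):
    d=c["R"].T@np.linalg.inv(c["K"])@np.array([p[0],p[1],1.]);return d/np.linalg.norm(d)
def onz(c,p,z):
    d=ray(c,p);return c["C"]+d*(z-c["C"][2])/d[2]
def tri(c1,p1,c2,p2):
    d1,d2=ray(c1,p1),ray(c2,p2)
    s=np.linalg.lstsq(np.c_[d1,-d2],c2["C"]-c1["C"],rcond=None)[0]
    a,b=c1["C"]+s[0]*d1,c2["C"]+s[1]*d2
    return (a+b)/2,np.linalg.norm(a-b)
def proj(c,P):
    q=c["K"]@(c["R"]@np.asarray(P,float)+c["t"]);return q[:2]/q[2]
def crop(c,x0,y0,x1,y1,k,fn):
    im=cv2.resize(c["im"][y0:y1,x0:x1,::-1],None,fx=k,fy=k,interpolation=cv2.INTER_CUBIC);cv2.imwrite(fn,im)
E
python3 - <<'E'
from h import *
t=cam("top");s=cam("scene")
print(t["C"],s["C"])
crop(t,150,125,470,215,2.5,"pics/t1.png");crop(s,130,120,490,330,2.2,"pics/s1.png")
E
```

```text
[ 0.32006559 -0.00127902  1.10577147] [ 1.14075683 -0.34774928  0.74760625]
```

View pics/t1.png

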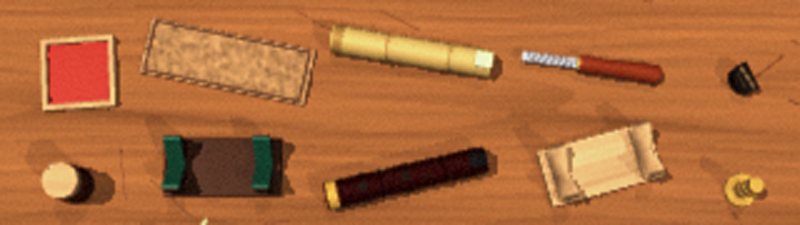

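View pics/s1.png

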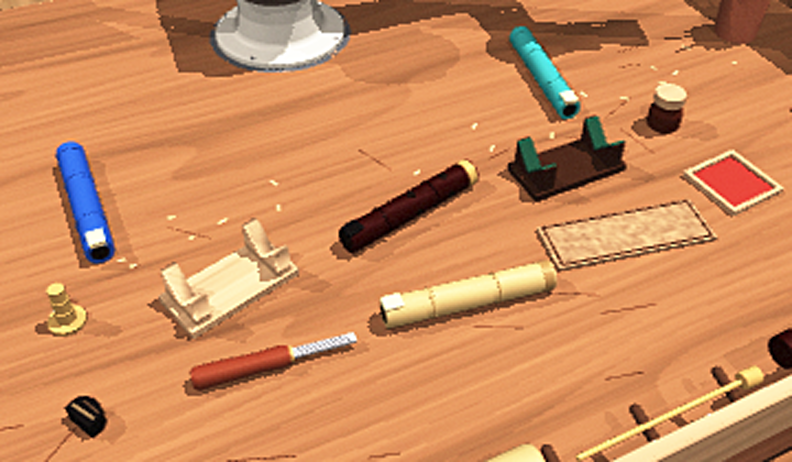

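```bash
cat > seg.py <<'E'
from h import *
# boxes per view, and mask functions
BOX={"bamboo":((275,128,356,164),(298,234,388,274)),"lacquer":((273,178,352,214),(280,188,352,238)),
"rasp":((354,140,420,164),(212,266,296,300)),"horn":((437,145,458,168),(155,296,182,322)),
"bare":((362,170,422,212),(198,218,270,276)),"felt":((210,174,268,208),(355,168,420,212)),
"cork":((202,126,280,172),(370,206,460,246)),"tray":((162,135,200,172),(438,185,490,218)),
"jar":((163,186,192,210),(422,155,444,183)),"gauge":((438,190,460,212),(145,245,172,275))}
def hsv(c): return cv2.cvtColor(c["im"],cv2.COLOR_RGB2HSV_FULL).astype(int)
def mask(c,name):
    x0,y0,x1,y1=BOX[name][0 if c["n"]=="top" else 1]
    H=hsv(c);h,s,v=H[...,0],H[...,1],H[...,2]
    im=c["im"].astype(int);R,G,B=im[...,0],im[...,1],im[...,2]
    if name=="bamboo": m=(h>27)&(h<60)&(v>110)|((s<90)&(v>170))
    elif name=="lacquer": m=(v<95)|((h>27)&(h<60)&(v>110))
    elif name=="rasp": m=((h<12)|(h>245))&(s>140)&(v>60)|((s<70)&(v>100))
    elif name=="horn": m=(v<60)|(s<60)
    elif name=="bare": m=(h>22)&(v>150)&(s<150)
    elif name=="felt": m=(v<95)|((h>60)&(h<150))
    elif name=="cork": m=(h>20)&(v>90)&(s<165)
    elif name=="tray": m=((h<8)|(h>248))&(s>170)&(v>140)|(h>22)&(v>150)&(s<150)
    else: m=(h>25)&(v>100)
    o=np.zeros(m.shape,np.uint8);o[y0:y1,x0:x1]=m[y0:y1,x0:x1]*255
    o=cv2.morphologyEx(o,cv2.MORPH_CLOSE,np.ones((3,3),np.uint8))
    n,l,st,ce=cv2.connectedComponentsWithStats(o)
    k=1+np.argmax(st[1:,4]);return (l==k).astype(np.uint8)*255
def cont(m):return max(cv2.findContours(m,cv2.RETR_EXTERNAL,cv2.CHAIN_APPROX_NONE)[0],key=cv2.contourArea)
E
python3 - <<'E'
from seg import *
for n in("top","scene"):
    c=cam(n);v=c["im"][:,:,::-1].copy();v=cv2.resize(v,None,fx=3,fy=3,interpolation=cv2.INTER_NEAREST)
    for k in BOX:
        m=cv2.resize(mask(c,k),None,fx=3,fy=3,interpolation=cv2.INTER_NEAREST);ct=cont(m)
        cv2.drawContours(v,[ct],-1,(255,0,255),1)
        print(n,k,cv2.minAreaRect(cont(mask(c,k))))
    if n=="top": cv2.imwrite("pics/mt.png",v[380:640,470:1270]); cv2.imwrite("pics/mt2.png",v[380:640,1000:1400])
    else: cv2.imwrite("pics/ms.png",v[540:1000,420:1220]);cv2.imwrite("pics/ms2.png",v[440:760,1020:1480])
E
```

```text
top bamboo ((316.4251403808594, 144.968017578125), (60.31287384033203, 9.04495620727539), 9.090276718139648)
top lacquer ((312.8568420410156, 195.91299438476562), (12.653458595275879, 65.25772857666016), 76.29303741455078)
top rasp ((386.4624328613281, 150.75369262695312), (55.725128173828125, 6.997698783874512), 8.426968574523926)
top horn ((446.10003662109375, 156.70001220703125), (11.180338859558105, 9.391485214233398), 63.43495178222656)
top bare ((388.8490905761719, 190.4716796875), (22.527130126953125, 31.318206787109375), 74.05460357666016)
top felt ((240.0, 191.0), (24.0, 50.0), 90.0)
top cork ((240.44232177734375, 149.78848266601562), (66.2872543334961, 20.199962615966797), 11.309932708740234)
top tray ((181.0, 153.5), (29.0, 28.0), 90.0)
top jar ((172.8076934814453, 196.96153259277344), (12.159199714660645, 11.7669677734375), 11.309932708740234)
top gauge ((447.0, 200.5), (11.0, 14.0), 90.0)
scene bamboo ((342.6609802246094, 251.25120544433594), (10.685983657836914, 80.38932800292969), 77.90524291992188)
scene lacquer ((314.90289306640625, 213.17684936523438), (14.771653175
[... 210 characters left out ...]
), (18.384777069091797, 13.435027122497559), 45.0)
scene bare ((234.5, 244.50001525878906), (30.857736587524414, 55.901695251464844), 63.43495178222656)
scene felt ((387.300048828125, 191.39996337890625), (28.776723861694336, 53.44248962402344), 71.56504821777344)
scene cork ((411.23388671875, 228.22015380859375), (23.04538917541504, 86.99848937988281), 80.13418579101562)
scene tray ((462.82000732421875, 201.24002075195312), (40.0, 21.80000114440918), 36.869895935058594)
scene jar ((434.5000305175781, 161.50001525878906), (13.339459419250488, 7.518604278564453), 14.03624439239502)
scene gauge ((159.7023468017578, 259.73736572265625), (22.2690486907959, 16.405488967895508), 86.42366790771484)
```

View pics/mt.png

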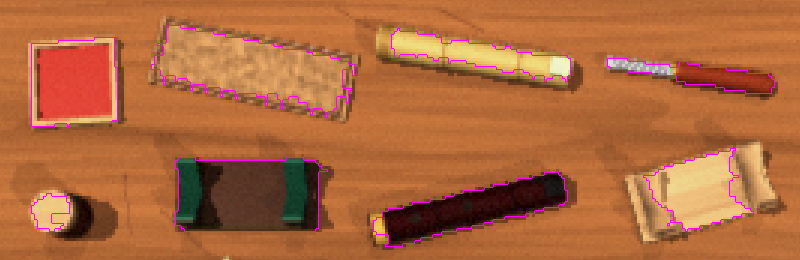

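View pics/ms.png

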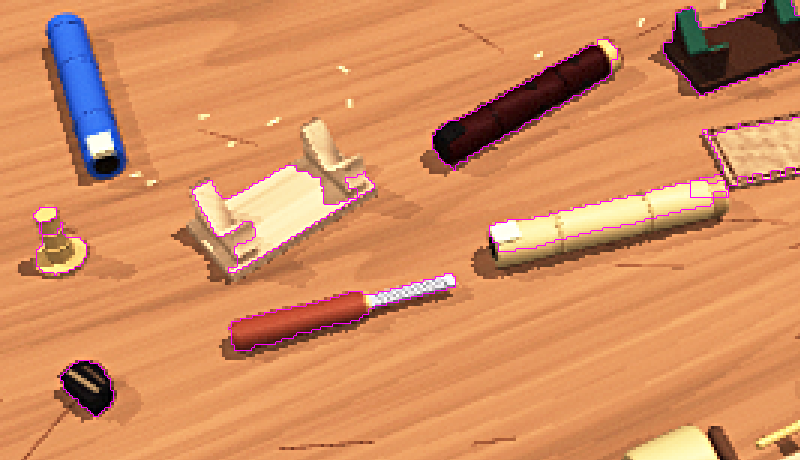

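View pics/ms2.png

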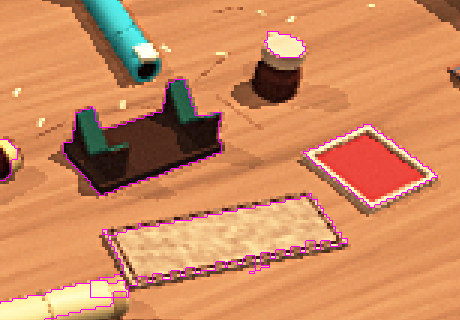

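View pics/mt2.png

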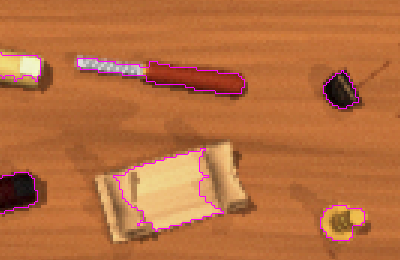

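```bash
python3 - <<'E'
from seg import *
t=cam("top");s=cam("scene");T=hsv(t);S=hsv(s)
def col(H,x,y0,y1):print(x,[(y,*H[y,x]) for y in range(y0,y1)])
def row(H,y,x0,x1):print('row',y,[(x,*H[y,x]) for x in range(x0,x1)])
col(T,300,130,152);row(T,140,276,292);row(T,150,340,354);col(S,340,238,272);row(S,243,370,390)
row(T,204,276,286);col(T,320,182,206)
row(T,196,362,378); col(S,256,258,280) if 0 else col(T,370,176,210)
row(T,178,404,420)
E
```

```text
300 [(130, np.int64(17), np.int64(178), np.int64(195)), (131, np.int64(17), np.int64(174), np.int64(194)), (132, np.int64(18), np.int64(178), np.int64(195)), (133, np.int64(17), np.int64(172), np.int64(202)), (134, np.int64(17), np.int64(174), np.int64(201)), (135, np.int64(18), np.int64(177), np.int64(189)), (136, np.int64(17), np.int64(176), np.int64(172)), (137, np.int64(20), np.int64(169), np.int64(152)), (138, np.int64(27), np.int64(157), np.int64(190)), (139, np.int64(28), np.int64(152), np.int64(226)), (140, np.int64(30), np.int64(142), np.int64(236)), (141, np.int64(33), np.int64(130), np.int64(240)), (142, np.int64(37), np.int64(121), np.int64(238)), (143, np.int64(35), np.int64(120), np.int64(240)), (144, np.int64(30), np.int64(138), np.int64(238)), (145, np.int64(28), np.int64(146), np.int64(231)), (146, np.int64(27), np.int64(152), np.int64(206)), (147, np.int64(28), np.int64(157), np.int64(171)), (148, np.int64(26), np.int64(157), np.int64(128)), (149, np.int64(17), np.int64(189), np.int64(112)), (150, np.int64(16), np.int64(183), np.int64(174)), (151, np.int64(16), np.i
[... 8740 characters left out ...]
4(23), np.int64(130), np.int64(233)), (407, np.int64(24), np.int64(129), np.int64(238)), (408, np.int64(25), np.int64(123), np.int64(238)), (409, np.int64(27), np.int64(122), np.int64(240)), (410, np.int64(23), np.int64(141), np.int64(196)), (411, np.int64(18), np.int64(172), np.int64(111)), (412, np.int64(16), np.int64(176), np.int64(103)), (413, np.int64(18), np.int64(186), np.int64(118)), (414, np.int64(17), np.int64(177), np.int64(180)), (415, np.int64(18), np.int64(179), np.int64(187)), (416, np.int64(18), np.int64(187), np.int64(180)), (417, np.int64(18), np.int64(178), np.int64(185)), (418, np.int64(18), np.int64(179), np.int64(184)), (419, np.int64(17), np.int64(176), np.int64(184))]
```

```bash
python3 - <<'E'
import re
s=open('seg.py').read()
s=s.replace('m=(h>27)&(h<60)&(v>110)|((s<90)&(v>170))','m=(h>22)&(h<70)')
s=s.replace('m=(v<95)|((h>27)&(h<60)&(v>110))','m=(v<75)|(h>=24)&(h<60)')
s=s.replace('m=(h>22)&(v>150)&(s<150)\n','m=(h>=20)&(s<150)\n')
open('seg.py','w').write(s)
E
python3 - <<'E'
from seg import *
def big(c,x0,y0,x1,y1,k,ks,names):
    v=cv2.resize(c["im"][y0:y1,x0:x1,::-1],None,fx=k,fy=k,interpolation=cv2.INTER_NEAREST)
    for q in names:
        m=cv2.resize(mask(c,q)[y0:y1,x0:x1],None,fx=k,fy=k,interpolation=cv2.INTER_NEAREST);cv2.drawContours(v,[cont(m)],-1,(255,0,255),1)
    for x in range((x0//10+1)*10,x1,10):
        cv2.line(v,((x-x0)*k,0),((x-x0)*k,6),(255,255,255),1);cv2.putText(v,str(x),((x-x0)*k+2,12),0,.35,(255,255,255),1)
    for y in range((y0//10+1)*10,y1,10):
        cv2.line(v,(0,(y-y0)*k),(6,(y-y0)*k),(255,255,255),1);cv2.putText(v,str(y),(8,(y-y0)*k+4),0,.35,(255,255,255),1)
    cv2.imwrite(ks,v)
t=cam("top");s=cam("scene")
big(t,360,168,425,213,12,"pics/bt.png",[]);big(s,195,216,273,278,10,"pics/bs.png",[])
big(t,208,172,272,210,12,"pics/ft.png",[]);big(s,355,166,422,214,11,"pics/fs.png",[])
big(t,270,125,356,212,6,"pics/jt.png",["bamboo","lacquer"]);big(s,278,185,390,275,7,"pics/js.png",["bamboo","lacquer"])
E
```

```text
(no output)
```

View pics/bt.png

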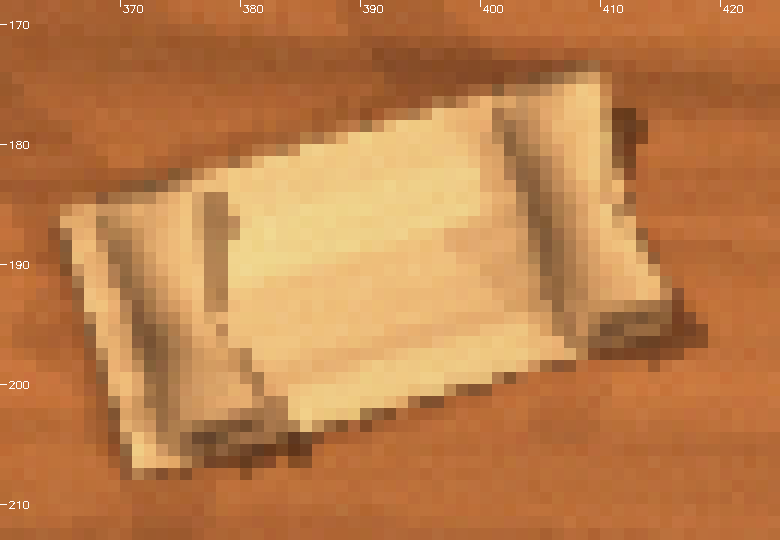

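View pics/bs.png

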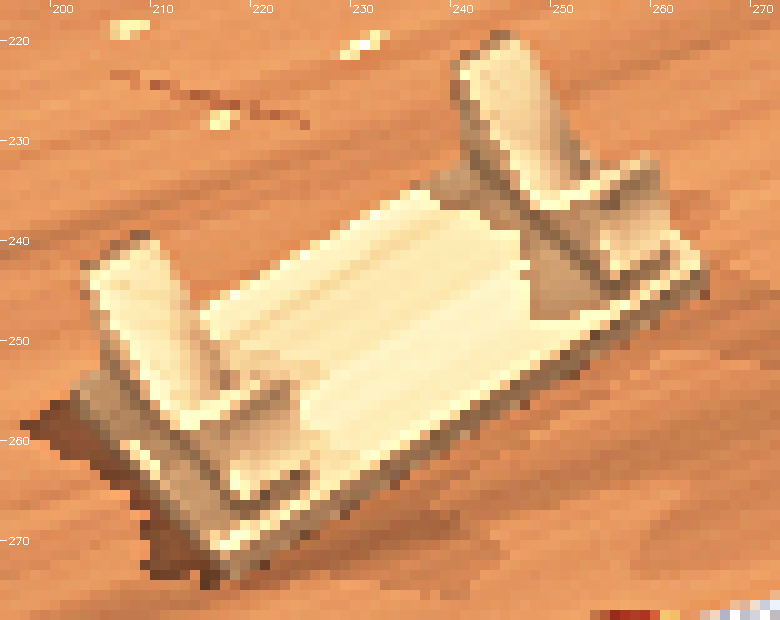

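View pics/ft.png

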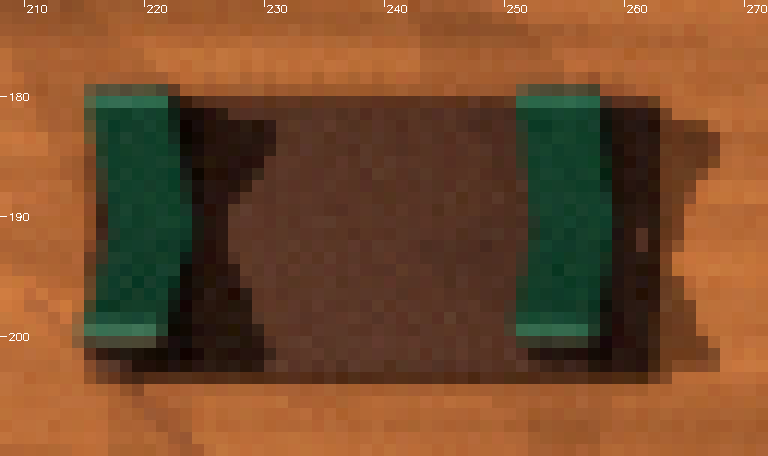

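View pics/fs.png

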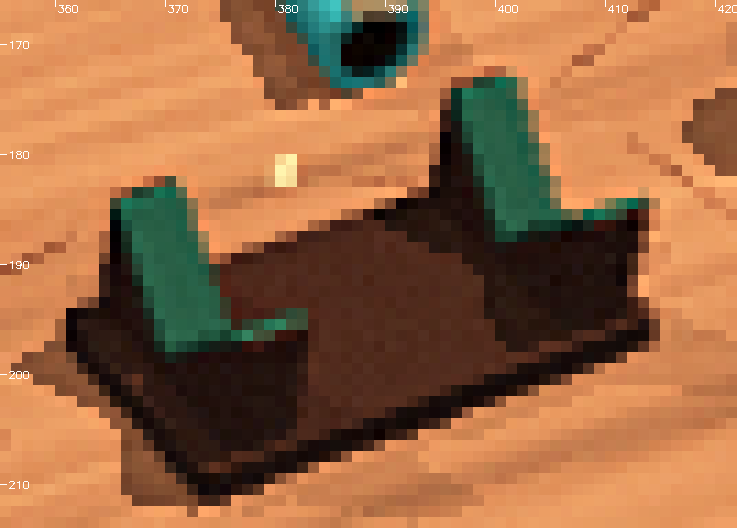

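View pics/jt.png

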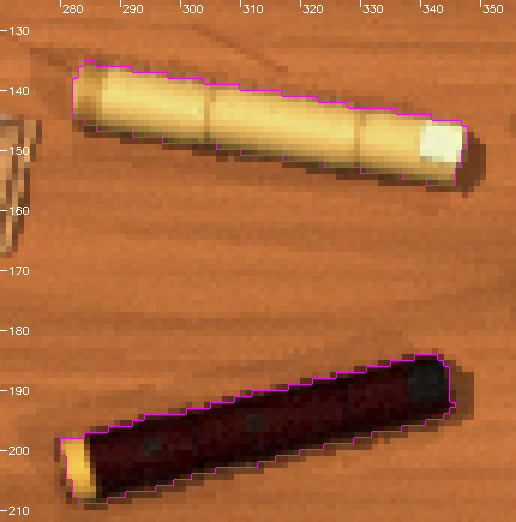

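View pics/js.png

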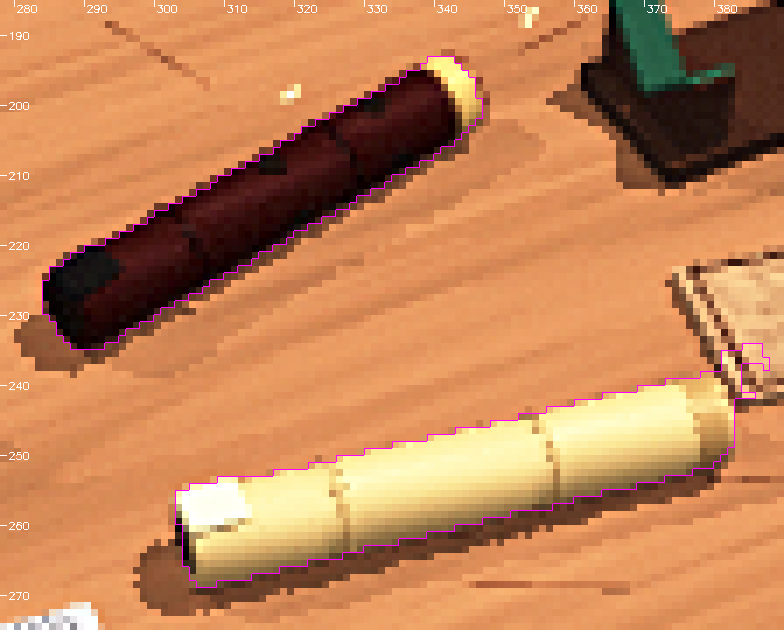

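```bash
cat > m.py <<'E'
from seg import *
np.set_printoptions(precision=4,suppress=True)
t=cam("top");s=cam("scene")
def T(a,b): 
    P,e=tri(t,np.array(a)-.5,s,np.array(b)-.5);print(P,"gap mm",round(e*1e3,1));return P
print("bare far");a=T((371,207.3),(247,219.5));b=T((415.7,193),(203,243));print(np.linalg.norm(a-b));print("near +y");T((365,185.2),(261,232))
print("felt");a=T((257,201),(365,184.5));b=T((214.3,201),(401.5,173));print(np.linalg.norm(a-b));T((214.5,179),(413.5,184))
for n,z in(("bamboo",.017),("lacquer",.017)):
    P=[]
    for c in(t,s):
        m=mask(c,n)
        if c is s and n=="bamboo": m[:240,381:]=0; m[:,383:]=0
        (x,y),(w,h),a=cv2.minAreaRect(cont(m)); 
        bx=cv2.boxPoints(((x,y),(w,h),a)); 
        d=[np.linalg.norm(bx[0]-bx[1]),np.linalg.norm(bx[1]-bx[2])]
        e=[(bx[0]+bx[1])/2,(bx[2]+bx[3])/2] if d[0]<d[1] else [(bx[1]+bx[2])/2,(bx[3]+bx[0])/2]
        e=sorted(e,key=lambda p:p[0] if c is s else -p[0]);P.append(e)
        g=[onz(c,p,z) for p in e];q=onz(c,(x,y),z);v=g[1]-g[0];print(n,c["n"],e,"ctr@z",q,"mid",(g[0]+g[1])/2,"L",np.linalg.norm(v),"dir",np.degrees(np.arctan2(v[1],v[0])))
    for i in(0,1):print(tri(t,P[0][i],s,P[1][i]))
E
python3 m.py
```

```text
bare far
[ 0.4217 -0.1723  0.0352] gap mm 9.4
[ 0.4652 -0.2972  0.049 ] gap mm 2.2
0.13296951465364848
near +y
[ 0.4852 -0.1555  0.0421] gap mm 13.1
felt
[0.4357 0.1646 0.0444] gap mm 1.3
[0.4344 0.2891 0.0434] gap mm 0.2
0.12454492470219743
[0.4968 0.2875 0.0496] gap mm 5.0
bamboo top [array([346.7753, 150.4041], dtype=float32), array([281.6818, 139.9891], dtype=float32)] ctr@z [ 0.6104 -0.0002  0.017 ] mid [ 0.6104 -0.0001  0.017 ] L 0.20012085442795055 dir 81.59287044904626
bamboo scene [array([303.2352, 261.7322], dtype=float32), array([382.7318, 243.1266], dtype=float32)] ctr@z [0.6095 0.0003 0.017 ] mid [0.6099 0.0029 0.017 ] L 0.20499519200596622 dir 81.32187876954461
(array([ 0.5954, -0.0989,  0.0184]), np.float64(0.0001188686463292405))
(array([0.6258, 0.1008, 0.0187]), np.float64(0.004797703788700447))
lacquer top [array([344.5815, 188.5197], dtype=float32), array([280.75, 203.25], dtype=float32)] ctr@z [0.4553 0.0023 0.017 ] mid [0.4554 0.002  0.017 ] L 0.1958676239319079 dir 103.90929304291579
lacquer scene [array([284.8779, 230.5248], dtype=float32), array([344.9607, 195.9317], dtype=float32)] ctr@z [ 0.4575 -0.0008  0.017 ] mid [0.4562 0.0042 0.017 ] L 0.21079298543925742 dir 104.3019977160424
(array([ 0.4789, -0.0949,  0.0126]), np.float64(0.00327509518339392))
(array([0.4331, 0.1001, 0.0213]), np.float64(0.007490588968085782))
```

```bash
cat > m2.py <<'E'
from seg import *
np.set_printoptions(precision=4,suppress=True)
t=cam("top");s=cam("scene")
q=lambda c,p,z=.012: onz(c,np.array(p)-.5,z)
def T(a,b): 
    P,e=tri(t,np.array(a)-.5,s,np.array(b)-.5);print(P,"gap mm",round(e*1e3,1));return P
print("bare base top far+y",q(t,(371,207.6)),"near+y",q(t,(364.7,185.3)),"scene near+y",q(s,(264.5,241.5)))
print("scene near-y",q(s,(216,271)),"far-y",q(s,(202,255.5)))
T((364.7,185.3),(264.5,241.5))
print("felt base scene: far-y",q(s,(361,194.5)),"near-y",q(s,(372.5,209.5)),"near+y",q(s,(413.5,195.5)))
print("top: -y edge",q(t,(263,191)),"-x edge z0",q(t,(240,203.8),0),"+x edge",q(t,(240,180)))
print("bare far horn tops");
for a in((203,243),(209.5,239.3),(240.3,222),(246,219)): print(q(s,a,.048))
print("felt horns scene")
for a in((365,184),(371.3,182),(395.2,174),(401.5,172)): print(q(s,a,.048))
print("felt horns top")
for a in((214.5,179.2),(221.3,179.2),(214.3,200.8),(220.8,200.8),(250.3,179.2),(257.5,179.2),(250.3,200.8),(257,200.8)): print(q(t,a,.048))
print("bare horns top")
for a in((415.7,192.7),(409.8,173.5)): print(q(t,a,.048))
E
python3 m2.py
```

```text
bare base top far+y [ 0.4245 -0.1714  0.012 ] near+y [ 0.4918 -0.1526  0.012 ] scene near+y [ 0.4889 -0.1571  0.012 ]
scene near-y [ 0.5273 -0.2904  0.012 ] far-y [ 0.4675 -0.3078  0.012 ]
[ 0.4908 -0.1549  0.0129] gap mm 5.2
felt base scene: far-y [0.4367 0.1537 0.012 ] near-y [0.5039 0.1499 0.012 ] near+y [0.5039 0.2874 0.012 ]
top: -y edge [0.4701 0.1532 0.012 ] -x edge z0 [0.4317 0.2232 0.    ] +x edge [0.5025 0.2234 0.012 ]
bare far horn tops
[ 0.4637 -0.2981  0.048 ]
[ 0.4586 -0.2813  0.048 ]
[ 0.4339 -0.1975  0.048 ]
[ 0.4298 -0.1813  0.048 ]
felt horns scene
[0.4373 0.1624 0.048 ]
[0.4372 0.1832 0.048 ]
[0.4352 0.2655 0.048 ]
[0.4351 0.2876 0.048 ]
felt horns top
[0.4978 0.2902 0.048 ]
[0.4981 0.2704 0.048 ]
[0.4345 0.288  0.048 ]
[0.4348 0.2692 0.048 ]
[0.4993 0.1861 0.048 ]
[0.4996 0.1652 0.048 ]
[0.436 0.184 0.048]
[0.4362 0.1647 0.048 ]
bare horns top
[ 0.4665 -0.2964  0.048 ]
[ 0.5231 -0.28    0.048 ]
```

The crops and masks confirm the choices:
- **Bamboo:** about (0.610, 0.001), axis at 81.5°.
- **Lacquer:** (0.4555, 0.002), axis at 104°.
- **Bare rest:** (0.4775, -0.2305), axis at 106°.
- **Felt rest:** (0.468, 0.2245), axis at 91°.

V tops measured 0.043–0.050 m high. I'll start with the bamboo and move above it.

Call:
carry_out(
  steps=[
    [[10, -15, -1, 0, 0, -0.18], [14, -20, -1, 0, 0, -0.36], [18, -26, -2, 0, 0, -0.54], [21, -31, -2, 0, 0, -0.72], [24, -36, -3, 0, 0, -0.9], [27, -41, -3, 0, 0, -1.08], [31, -46, -3, 0, 0, -1.2], [34, -51, -3.5, 0, 0, -1.3], [37, -55, -3.5, 0, 0, -1.36], [39.1, -58.4, -3.5, 0, 0, -1.361], [39.1, -58.4, -3.5, 0, 0, -1.361], [39.1, -58.4, -3.5, 0, 0, -1.361], [39.1, -58.4, -3.5, 0, 0, -1.361], [39.1, -58.4, -3.5, 0, 0, -1.361]],
  ],
  fingers=0,
)

```text
time_s: 2.45
tcp_pos: [0.6093, 0.0025, 0.2017]
ee_rot: [[-0.989, -0.0, -0.146], [0.146, 0.0, -0.989], [0.0, -1.0, -0.0]]
wrist_force: [-0.3, 0.1, -1.2]
gripper_width: 1.0
```

Call:
carry_out(
  steps=[
    [[0, -0.1, -4, 0, 0, 0], [0.1, -0.1, -8, 0, 0, 0], [0.1, -0.1, -12, 0, 0, 0], [0.1, -0.1, -15, 0, 0, 0], [0.1, -0.1, -17, 0, 0, 0], [0.1, -0.1, -18, 0, 0, 0], [0.1, -0.1, -18.4, 0, 0, 0], [0.1, -0.1, -18.4, 0, 0, 0], [0.1, -0.1, -18.4, 0, 0, 0]],
  ],
)

```text
time_s: 3.58
tcp_pos: [0.6114, 0.0006, 0.0185]
ee_rot: [[-0.989, 0.002, -0.147], [0.147, 0.0, -0.989], [-0.002, -1.0, -0.001]]
wrist_force: [0.1, -0.5, -0.9]
gripper_width: 0.996
```

```bash
python3 - <<'E'
from h import *
t=cam("top");s=cam("scene")
crop(t,260,110,380,200,6,"pics/g1t.png");crop(s,290,200,410,290,6,"pics/g1s.png");print(sense()["tcp_pos"])
E
```

```text
[6.11262968e-01 4.54081962e-04 1.83054365e-02]
```

View pics/g1s.png

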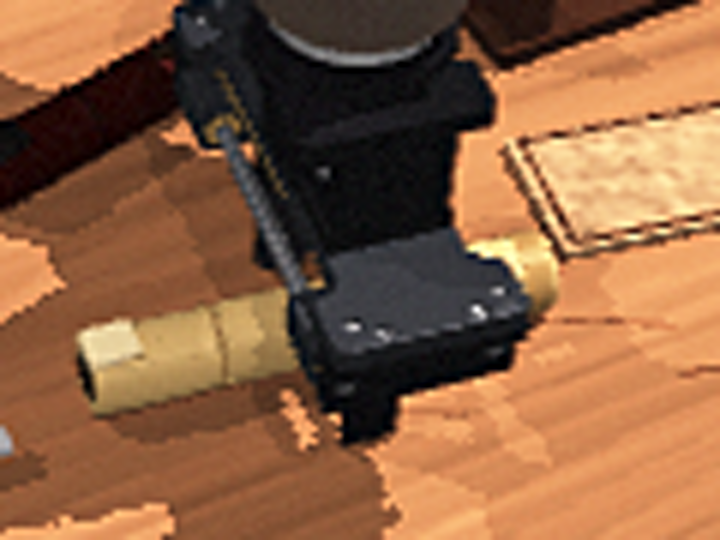

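View pics/g1t.png

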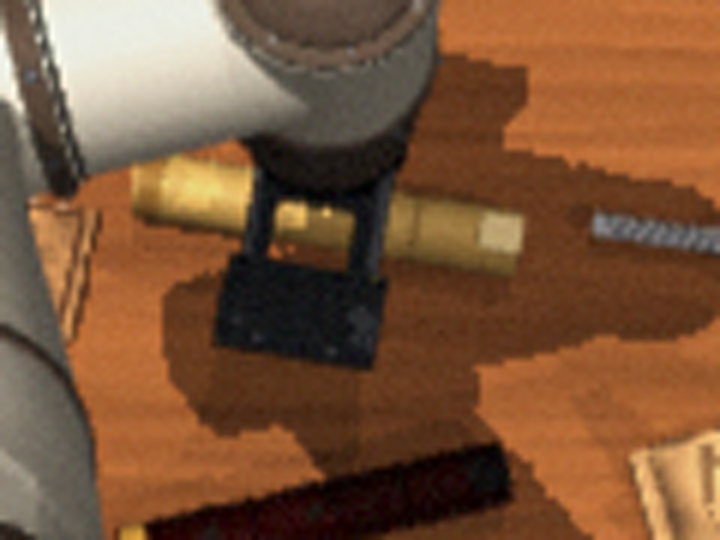

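The fingers straddle the bamboo at its middle: scene stick from (303,262) to (382,245), tool at about (350,255). Close.

Call:
carry_out(
  steps=[
    [[0, 0, 0, 0, 0, 0], [0, 0, 0, 0, 0, 0], [0, 0, 0, 0, 0, 0], [0, 0, 0, 0, 0, 0], [0, 0, 0, 0, 0, 0], [0, 0, 0, 0, 0, 0], [0, 0, 1, 0, 0, 0], [0, 0, 3, 0, 0, 0], [0, 0, 6, 0, 0, 0], [0, 0, 10, 0, 0, 0], [0, 0, 13, 0, 0, 0], [0, 0, 13, 0, 0, 0]],
  ],
  fingers=210,
)

```text
time_s: 5.18
tcp_pos: [0.6125, 0.0007, 0.1511]
ee_rot: [[-0.989, 0.007, -0.147], [0.147, 0.001, -0.989], [-0.007, -1.0, -0.002]]
wrist_force: [-0.7, 0.8, -1.7]
gripper_width: 0.39
```

Call:
carry_out(
  steps=[
    [[-2, -3, 0, 0, 0, 0.06], [-4, -7, 0, 0, 0, 0.12], [-6, -11, 0, 0, 0, 0.2], [-9, -15, 0, 0, 0, 0.28], [-11, -19, 0, 0, 0, 0.36], [-13, -22, 0, 0, 0, 0.42], [-13.5, -23.1, 0, 0, 0, 0.428], [-13.5, -23.1, 0, 0, 0, 0.428], [-13.5, -23.1, 0, 0, 0, 0.428], [-13.5, -23.1, -2, 0, 0, 0.428], [-13.5, -23.1, -4, 0, 0, 0.428], [-13.5, -23.1, -5, 0, 0, 0.428], [-13.5, -23.1, -5, 0, 0, 0.428], [-13.5, -23.1, -5, 0, 0, 0.428]],
  ],
)

```text
time_s: 6.92
tcp_pos: [0.4767, -0.2305, 0.0982]
ee_rot: [[-0.961, 0.001, 0.277], [-0.277, -0.0, -0.961], [-0.001, -1.0, 0.001]]
wrist_force: [0.2, -0.4, -1.5]
gripper_width: 0.386
```

```bash
python3 - <<'E'
from h import *
t=cam("top");s=cam("scene")
crop(t,330,140,450,230,6,"pics/g2t.png");crop(s,170,180,290,280,6,"pics/g2s.png");print(sense()["tcp_pos"])
E
```

```text
[ 0.47648331 -0.23063668  0.09834642]
```

View pics/g2s.png

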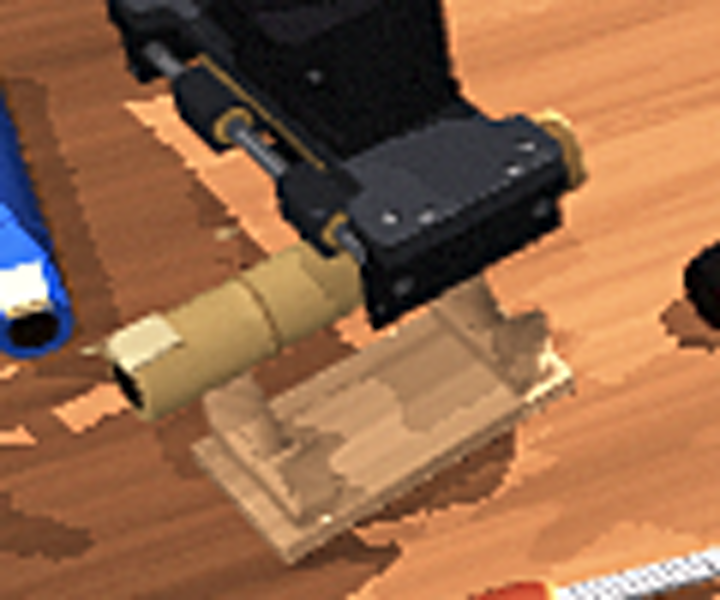

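View pics/g2t.png

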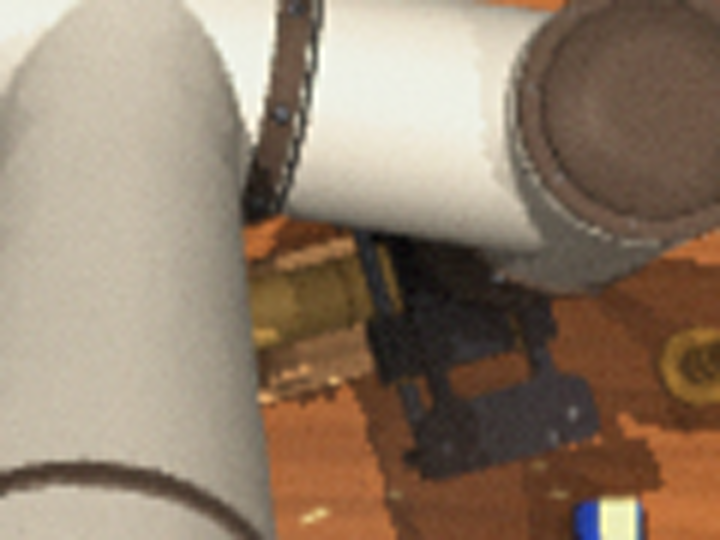

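The bamboo hangs over the bare rest, parallel to it: scene stick from (190,245) to (265,203), rest below it. Lower gently.

Call:
carry_out(
  steps=[
    [[0.1, 0, -1, 0, 0, 0], [0.1, 0, -2, 0, 0, 0], [0.1, 0, -3, 0, 0, 0], [0.1, 0, -3.6, 0, 0, 0], [0.1, 0, -4, 0, 0, 0], [0.1, 0, -4.3, 0, 0, 0], [0.1, 0, -4.5, 0, 0, 0], [0.1, 0, -4.6, 0, 0, 0], [0.1, 0, -4.7, 0, 0, 0], [0.1, 0, -4.7, 0, 0, 0]],
  ],
)

```text
time_s: 8.28
tcp_pos: [0.4769, -0.2306, 0.0506]
ee_rot: [[-0.961, 0.0, 0.276], [-0.276, -0.0, -0.961], [-0.0, -1.0, 0.0]]
wrist_force: [0.4, -0.0, -0.6]
gripper_width: 0.385
```

Call:
carry_out(
  steps=[
    [[0, 0, -0.1, 0, 0, 0], [0, 0, -0.15, 0, 0, 0], [0, 0, -0.2, 0, 0, 0], [0, 0, -0.25, 0, 0, 0], [0, 0, -0.3, 0, 0, 0], [0, 0, -0.3, 0, 0, 0]],
  ],
)

```text
time_s: 9.02
tcp_pos: [0.4768, -0.2306, 0.0475]
ee_rot: [[-0.961, -0.0, 0.276], [-0.276, 0.0, -0.961], [0.0, -1.0, -0.0]]
wrist_force: [-0.1, 0.6, -1.1]
gripper_width: 0.387
```

Call:
carry_out(
  steps=[
    [[0, 0, -0.05, 0, 0, 0], [0, 0, -0.1, 0, 0, 0], [0, 0, -0.1, 0, 0, 0]],
  ],
)

```text
time_s: 9.4
tcp_pos: [0.4768, -0.2307, 0.0471]
ee_rot: [[-0.961, -0.0, 0.277], [-0.277, -0.0, -0.961], [0.0, -1.0, 0.0]]
wrist_force: [-2.3, 0.4, 5.9]
gripper_width: 0.39
```

```bash
python3 - <<'E'
from h import *
s=cam("scene")
crop(s,170,180,290,280,6,"pics/g3s.png");x=sense();print(x["tcp_pos"],x["wrist_force"],x["moment"])
E
```

```text
[ 0.47676468 -0.23069319  0.0471251 ] [-2.47247563  0.35441019  4.2081889 ] [ 0.21967928  0.56057485 -0.03442751]
```

View pics/g3s.png

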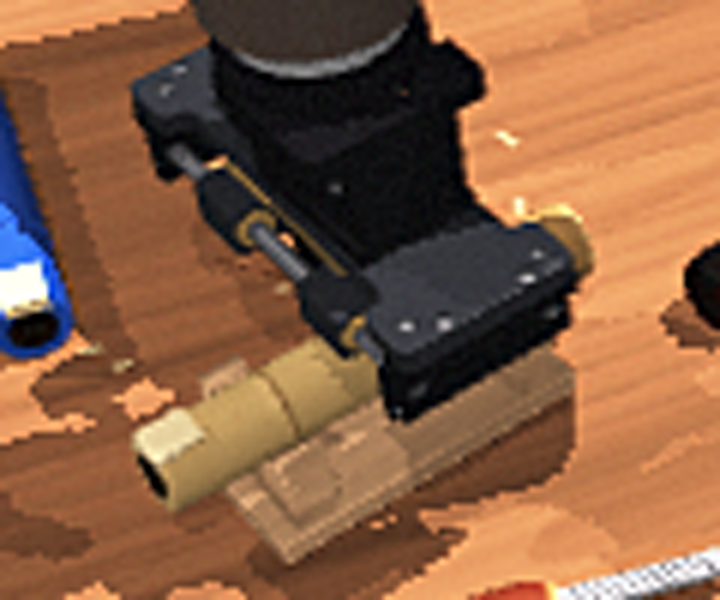

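The bamboo sits in both Vs, with a contact force of about 5 N. Release and lift.

Call:
carry_out(
  steps=[
    [[0, 0, 0, 0, 0, 0], [0, 0, 0, 0, 0, 0], [0, 0, 0, 0, 0, 0], [0, 0, 0, 0, 0, 0], [0, 0, 1, 0, 0, 0], [0, 0, 3, 0, 0, 0], [0, 0, 6, 0, 0, 0], [0, 0, 9, 0, 0, 0], [0, 0, 12, 0, 0, 0], [0, 0, 14, 0, 0, 0]],
  ],
  fingers=0,
)

```text
time_s: 10.7
tcp_pos: [0.4773, -0.2307, 0.189]
ee_rot: [[-0.961, 0.003, 0.276], [-0.276, -0.001, -0.961], [-0.003, -1.0, 0.001]]
wrist_force: [1.1, 0.1, -0.2]
gripper_width: 1.0
```

Call:
carry_out(
  steps=[
    [[-0.5, 4, 0, 0, 0, -0.01], [-1, 9, 0, 0, 0, -0.02], [-1.5, 14, 0, 0, 0, -0.033], [-2, 18, 0, 0, 0, -0.033], [-2, 21.5, 0, 0, 0, -0.033], [-2.1, 23.2, 0, 0, 0, -0.033], [-2.1, 23.2, 0, 0, 0, -0.033], [-2.1, 23.2, 0, 0, 0, -0.033]],
  ],
)

```text
time_s: 11.7
tcp_pos: [0.4558, 0.0011, 0.1869]
ee_rot: [[-0.97, 0.0, 0.244], [-0.244, 0.0, -0.97], [-0.0, -1.0, 0.0]]
wrist_force: [0.2, -0.1, 0.3]
gripper_width: 1.0
```

```bash
python3 - <<'E'
from h import *
t=cam("top");s=cam("scene")
crop(t,330,150,450,230,6,"pics/g4t.png");crop(s,170,180,350,300,4.4,"pics/g4s.png");print(sense()["tcp_pos"])
E
```

```text
[0.45580739 0.00079399 0.18669628]
```

View pics/g4s.png

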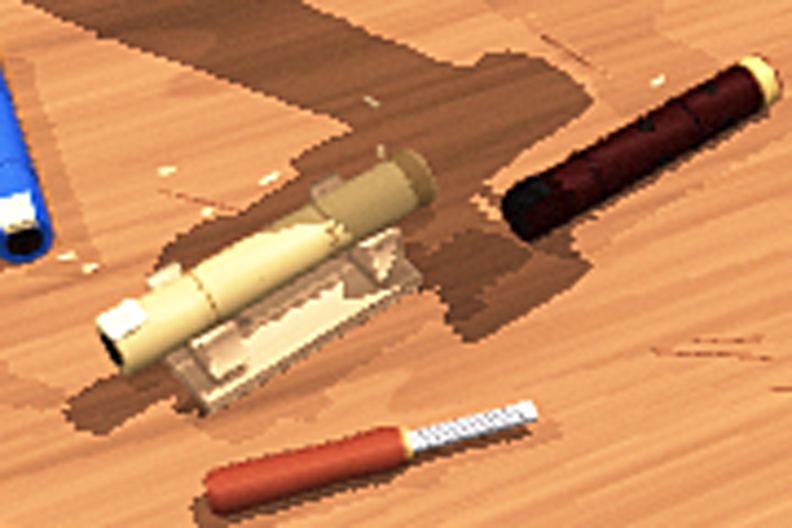

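View pics/g4t.png

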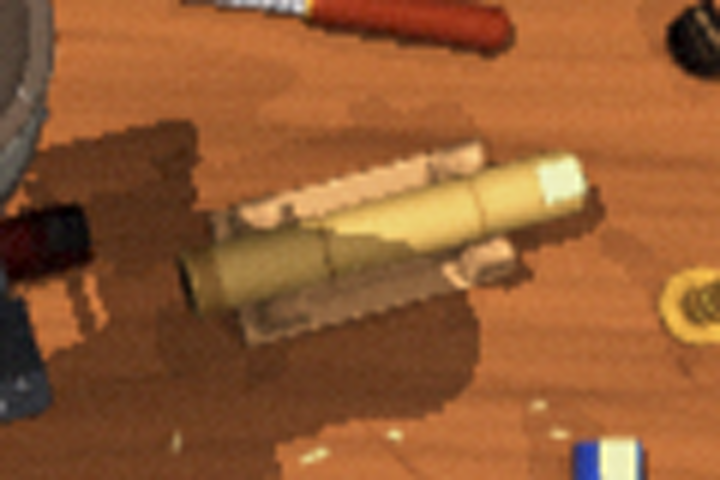

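Bamboo lies in both Vs: top ends at about (361,197) and (427,180). Now the lacquered joint.

Call:
carry_out(
  steps=[
    [[0, 0.1, -4, 0, 0, 0], [0, 0.1, -8, 0, 0, 0], [0, 0.1, -11, 0, 0, 0], [0, 0.1, -14, 0, 0, 0], [0, 0.1, -16, 0, 0, 0], [0, 0.1, -16.8, 0, 0, 0], [0, 0.1, -16.8, 0, 0, 0], [0, 0.1, -16.8, 0, 0, 0]],
  ],
)

```text
time_s: 12.8
tcp_pos: [0.4566, 0.0025, 0.0193]
ee_rot: [[-0.97, 0.002, 0.244], [-0.244, 0.001, -0.97], [-0.002, -1.0, -0.0]]
wrist_force: [0.6, 0.3, 0.8]
gripper_width: 0.996
```

```bash
python3 - <<'E'
from h import *
t=cam("top");s=cam("scene")
for p,c in (((360.5,197.5),t),((427,180),t),((194.5,261),s),((267,217),s)): print(onz(c,p,.046))
print(tri(t,(360.5,197.5),s,(267,217)),tri(t,(427,180),s,(194.5,261)))
crop(s,270,170,390,260,6,"pics/g5s.png");print(sense()["tcp_pos"])
E
```

```text
[ 0.44895538 -0.13708726  0.046     ]
[ 0.5034044  -0.33221202  0.046     ]
[ 0.50929691 -0.32810703  0.046     ]
[ 0.44555517 -0.13021015  0.046     ]
(array([ 0.44927586, -0.13405191,  0.05089382]), np.float64(0.005138173069575449)) (array([ 0.50471319, -0.33054946,  0.04246789]), np.float64(0.005530077788155133))
[0.45645072 0.00255075 0.01938114]
```

View pics/g5s.png

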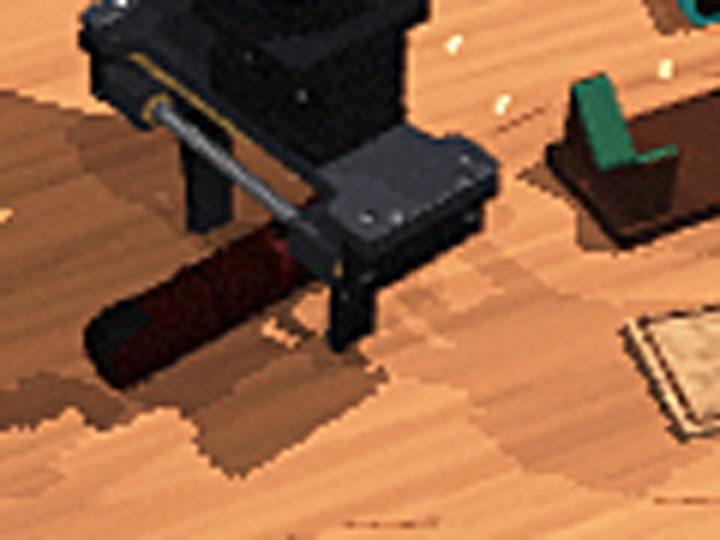

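Call:
carry_out(
  steps=[
    [[0, 0, -0.1, 0, 0, 0], [0, 0, -0.1, 0, 0, 0], [0, 0, -0.1, 0, 0, 0], [0, 0, -0.1, 0, 0, 0], [0, 0, -0.1, 0, 0, 0], [0, 0, -0.1, 0, 0, 0], [0, 0, 1, 0, 0, 0], [0, 0, 3, 0, 0, 0], [0, 0, 6, 0, 0, 0], [0, 0, 10, 0, 0, 0], [0, 0, 13, 0, 0, 0], [0, 0, 13, 0, 0, 0]],
  ],
  fingers=210,
)

```text
time_s: 14.4
tcp_pos: [0.4573, 0.0029, 0.1514]
ee_rot: [[-0.97, 0.006, 0.245], [-0.245, 0.002, -0.97], [-0.007, -1.0, -0.001]]
wrist_force: [-0.1, 0.2, -2.3]
gripper_width: 0.383
```

Call:
carry_out(
  steps=[
    [[0.2, 3, 0, 0, 0, -0.03], [0.4, 7, 0, 0, 0, -0.08], [0.6, 11, 0, 0, 0, -0.13], [0.8, 15, 0, 0, 0, -0.18], [1, 19, 0, 0, 0, -0.22], [1.1, 21.5, 0, 0, 0, -0.229], [1.1, 22.2, 0, 0, 0, -0.229], [1.1, 22.2, 0, 0, 0, -0.229], [1.1, 22.2, 0, 0, 0, -0.229], [1.1, 22.2, -2, 0, 0, -0.229], [1.1, 22.2, -4, 0, 0, -0.229], [1.1, 22.2, -5, 0, 0, -0.229], [1.1, 22.2, -5, 0, 0, -0.229], [1.1, 22.2, -5, 0, 0, -0.229]],
  ],
)

```text
time_s: 16.15
tcp_pos: [0.4674, 0.2246, 0.0993]
ee_rot: [[-1.0, 0.001, 0.018], [-0.018, 0.001, -1.0], [-0.001, -1.0, -0.001]]
wrist_force: [0.3, 0.4, -1.4]
gripper_width: 0.387
```

```bash
python3 - <<'E'
from h import *
t=cam("top");s=cam("scene")
crop(t,180,140,300,230,6,"pics/g6t.png");crop(s,320,130,450,230,6,"pics/g6s.png");print(sense()["tcp_pos"])
E
```

```text
[0.46728982 0.22469853 0.09935439]
```

View pics/g6s.png

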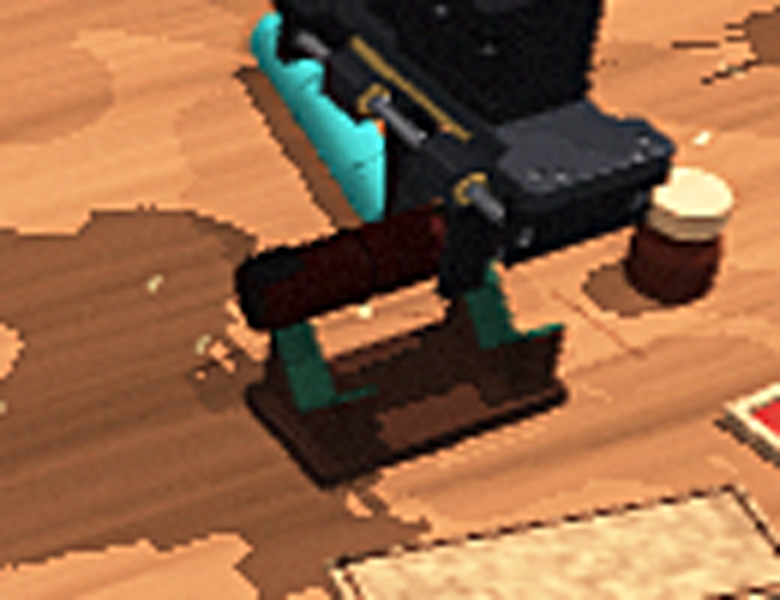

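View pics/g6t.png

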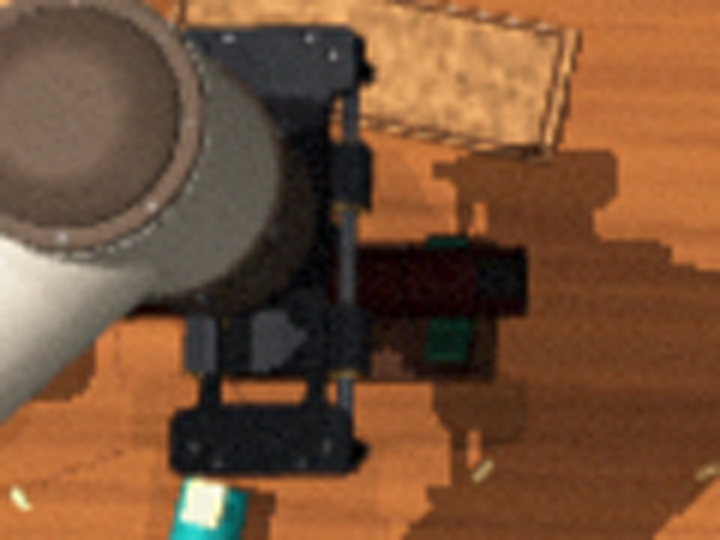

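The lacquered joint is above the felt rest, parallel to it: scene mouth end at (362,177), Vs below. The jar and turquoise stick are clear. Lower gently.

Call:
carry_out(
  steps=[
    [[0.05, 0, -1, 0, 0, 0], [0.05, 0, -2, 0, 0, 0], [0.05, 0, -3, 0, 0, 0], [0.05, 0, -3.6, 0, 0, 0], [0.05, 0, -4, 0, 0, 0], [0.05, 0, -4.3, 0, 0, 0], [0.05, 0, -4.5, 0, 0, 0], [0.05, 0, -4.6, 0, 0, 0], [0.05, 0, -4.7, 0, 0, 0], [0.05, 0, -4.8, 0, 0, 0], [0.05, 0, -4.9, 0, 0, 0], [0.05, 0, -4.9, 0, 0, 0]],
  ],
)

```text
time_s: 17.75
tcp_pos: [0.4673, 0.2244, 0.0495]
ee_rot: [[-1.0, -0.0, 0.018], [-0.018, -0.0, -1.0], [0.0, -1.0, 0.0]]
wrist_force: [-0.4, -0.2, -1.0]
gripper_width: 0.385
```

Call:
carry_out(
  steps=[
    [[0, 0, -0.05, 0, 0, 0], [0, 0, -0.1, 0, 0, 0], [0, 0, -0.15, 0, 0, 0], [0, 0, -0.15, 0, 0, 0], [0, 0, -0.15, 0, 0, 0]],
  ],
)

```text
time_s: 18.38
tcp_pos: [0.4674, 0.2244, 0.0481]
ee_rot: [[-1.0, 0.0, 0.018], [-0.018, 0.0, -1.0], [-0.0, -1.0, -0.0]]
wrist_force: [-0.2, -0.6, -1.2]
gripper_width: 0.388
```

Call:
carry_out(
  steps=[
    [[0, 0, -0.05, 0, 0, 0], [0, 0, -0.1, 0, 0, 0], [0, 0, -0.1, 0, 0, 0]],
  ],
)

```text
time_s: 18.75
tcp_pos: [0.4673, 0.2244, 0.047]
ee_rot: [[-1.0, -0.0, 0.018], [-0.018, -0.0, -1.0], [0.0, -1.0, 0.0]]
wrist_force: [-0.3, 0.6, -1.0]
gripper_width: 0.387
```

Call:
carry_out(
  steps=[
    [[0, 0, -0.05, 0, 0, 0], [0, 0, -0.1, 0, 0, 0], [0, 0, -0.1, 0, 0, 0]],
  ],
)

```text
time_s: 19.12
tcp_pos: [0.4674, 0.2244, 0.0468]
ee_rot: [[-1.0, 0.0, 0.018], [-0.018, -0.0, -1.0], [-0.0, -1.0, 0.0]]
wrist_force: [-1.9, -1.2, 5.9]
gripper_width: 0.386
```

```bash
python3 - <<'E'
from h import *
s=cam("scene")
crop(s,320,130,450,230,6,"pics/g7s.png");x=sense();print(x["tcp_pos"],x["wrist_force"])
E
```

```text
[0.4673602  0.22443642 0.04682545] [-1.54834449 -0.50268147  4.2261527 ]
```

View pics/g7s.png

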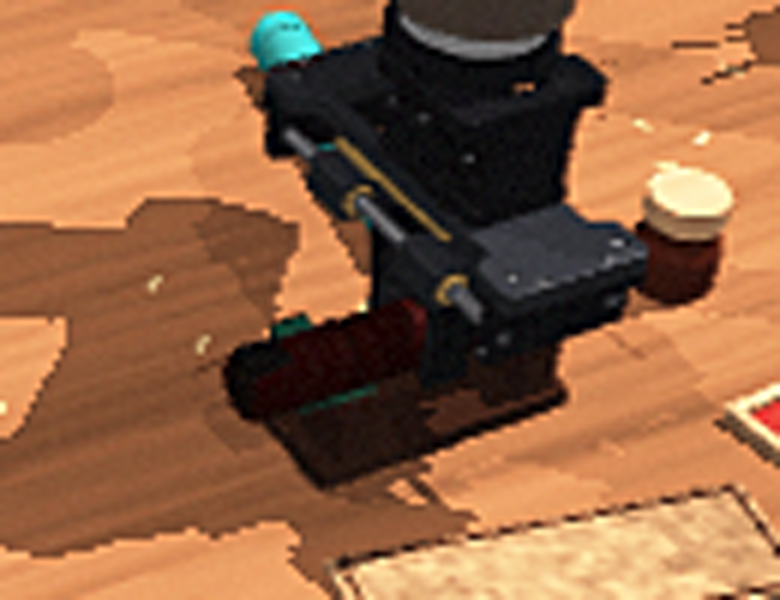

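Seated, with a contact force of about 5 N. Release and lift.

Call:
carry_out(
  steps=[
    [[0, 0, 0, 0, 0, 0], [0, 0, 0, 0, 0, 0], [0, 0, 0, 0, 0, 0], [0, 0, 0, 0, 0, 0], [0, 0, 1, 0, 0, 0], [0, 0, 3, 0, 0, 0], [0, 0, 6, 0, 0, 0], [0, 0, 9, 0, 0, 0], [0, 0, 13, 0, 0, 0], [0, 0, 16, 0, 0, 0], [0, -6, 17, 0, 0, 0], [0, -12, 17, 0, 0, 0], [0, -18, 17, 0, 0, 0], [0, -24, 17, 0, 0, 0], [0, -30, 17, 0, 0, 0], [0, -34, 17, 0, 0, 0], [0, -36, 17, 0, 0, 0], [0, -36, 17, 0, 0, 0]],
  ],
  fingers=0,
)

```text
time_s: 21.42
tcp_pos: [0.4671, -0.1368, 0.2165]
ee_rot: [[-1.0, 0.0, 0.015], [-0.015, -0.0, -1.0], [-0.0, -1.0, 0.0]]
wrist_force: [-0.3, 0.3, -0.1]
gripper_width: 0.997
```

```bash
cat > big.py <<'E'
from seg import *
def big(c,x0,y0,x1,y1,k,fn,names=[]):
    v=cv2.resize(c["im"][y0:y1,x0:x1,::-1],None,fx=k,fy=k,interpolation=cv2.INTER_NEAREST)
    for q in names:
        m=cv2.resize(mask(c,q)[y0:y1,x0:x1],None,fx=k,fy=k,interpolation=cv2.INTER_NEAREST);cv2.drawContours(v,[cont(m)],-1,(255,0,255),1)
    for x in range((x0//10+1)*10,x1,10): cv2.line(v,((x-x0)*k,0),((x-x0)*k,6),(255,255,255),1);cv2.putText(v,str(x),((x-x0)*k+2,12),0,.35,(255,255,255),1)
    for y in range((y0//10+1)*10,y1,10): cv2.line(v,(0,(y-y0)*k),(6,(y-y0)*k),(255,255,255),1);cv2.putText(v,str(y),(8,(y-y0)*k+4),0,.35,(255,255,255),1)
    cv2.imwrite(fn,v)
E
python3 - <<'E'
from big import *
t=cam("top");s=cam("scene");np.set_printoptions(precision=4,suppress=True)
big(t,155,130,285,215,6,"pics/kt.png",["cork","tray"]);big(s,340,150,495,255,5,"pics/ks.png",["cork","tray"])
big(t,425,140,465,170,18,"pics/ht.png");big(s,150,290,190,326,16,"pics/hs.png")
E
```

```text
(no output)
```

View pics/kt.png

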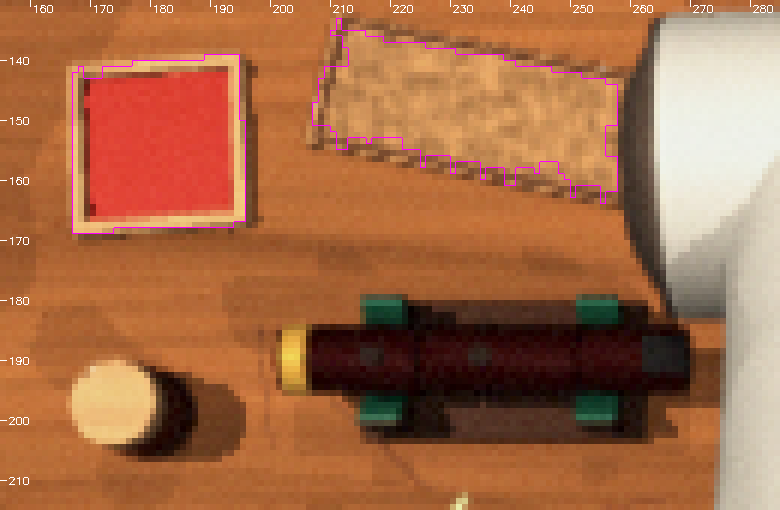

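View pics/ks.png

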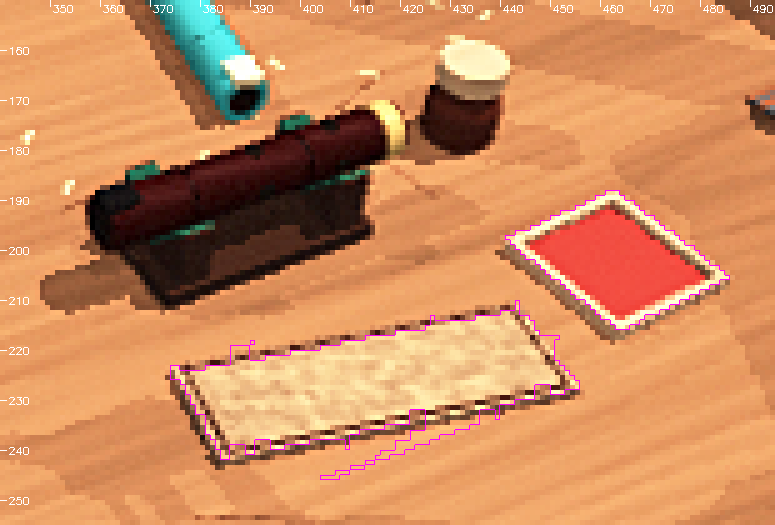

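View pics/ht.png

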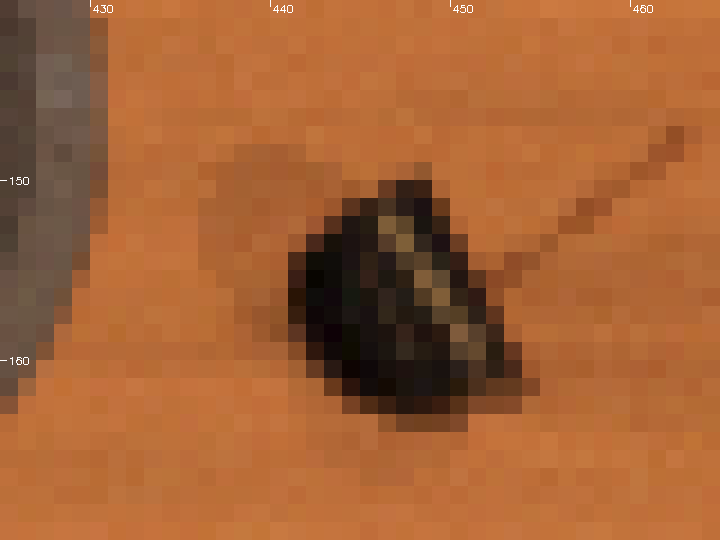

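View pics/hs.png

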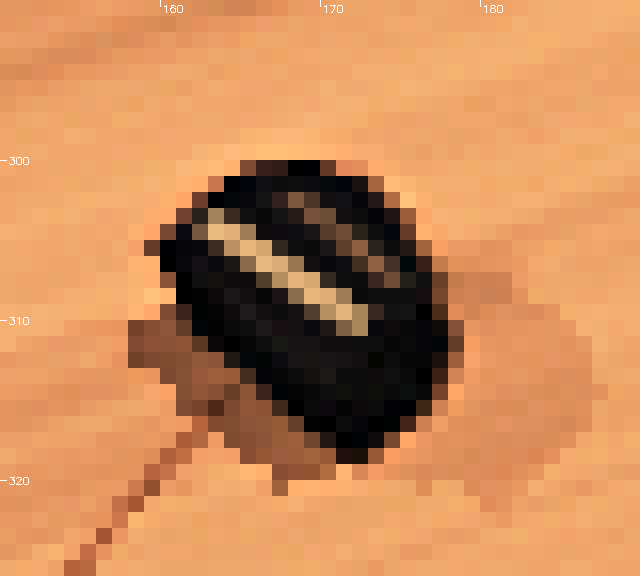

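Both joints sit in their Vs. The lacquer's ends are at 201 and 269.5 in top, with the rest's middle at about 235.5, so it is centred. The horn's flat side faces right in top, at about (451,156). Measure the horn, tray and cork.

```bash
python3 - <<'E'
from big import *
np.set_printoptions(precision=4,suppress=True)
t=cam("top");s=cam("scene")
ang=lambda v:np.degrees(np.arctan2(v[1],v[0]))%180
# horn flat edge top
g=cv2.GaussianBlur(t["im"],(0,0),.1).max(axis=2).astype(float)
pts=[]
for y in range(152,162):
    r=g[y,444:460]; i=max(k for k in range(12) if r[k]<110); 
    f=(110-r[i])/(r[i+1]-r[i]); pts.append((444+i+f,y))
vx,vy,x0,y0=cv2.fitLine(np.float32(pts),cv2.DIST_HUBER,0,.01,.01).ravel()
a=onz(t,(x0,y0),.02);b=onz(t,(x0+5*vx,y0+5*vy),.02);print("flat edge",np.round(pts,1).tolist(),a,ang(b-a))
# mask-based
m=((hsv(t)[...,2]<90)).astype(np.uint8);m[:145]=0;m[166:]=0;m[:,:438]=0;m[:,458:]=0
M=cv2.moments(m,True);c=(M['m10']/M['m00'],M['m01']/M['m00']);print("top cent",c,m.sum(),"z=.02",onz(t,c,.02),"z=.01",onz(t,c,.01),cv2.minAreaRect(cont(m*255)))
m=mask(s,"horn");M=cv2.moments(m,True);d=(M['m10']/M['m00'],M['m01']/M['m00']);print("scene cent",d,onz(s,d,.01),"tri",tri(t,c,s,d))
p=lambda c,q,z:onz(c,np.array(q)-.5,z)
print("scene bottom flat",p(s,(162,310),0),p(s,(169,318.5),0),ang(p(s,(169,318.5),0)-p(s,(162,310),0)))
print("tray top",onz(t,(181,153.5),.008),"scene",onz(s,(462.8,201.2),.008),tri(t,(181,153.5),s,(462.8,201.2)))
K=[p(s,q,z) for q,z in (((373.5,223.5),.006),((382,243),0),((453.8,228),.003),((441.5,211),.006))]
print("cork scene",*K,np.mean(K,0)); 
K2=[p(t,(211,132.5),.006),p(t,(206.3,154.5),.003)];print("cork top +y end",*K2)
E
```

```text
flat edge [[449.5, 152.0], [450.0, 153.0], [450.5, 154.0], [451.4, 155.0], [451.7, 156.0], [452.1, 157.0], [452.5, 158.0], [453.1, 159.0], [453.4, 160.0], [453.2, 161.0]] [ 0.581  -0.4168  0.02  ] 22.81901092290741
top cent (446.3203883495146, 156.7864077669903) 103 z=.02 [ 0.5799 -0.4003  0.02  ] z=.01 [ 0.5823 -0.404   0.01  ] ((446.0000305175781, 157.00001525878906), (12.521981239318848, 9.838700294494629), 63.43495178222656)
scene cent (169.06392694063928, 308.2328767123288) [ 0.5817 -0.406   0.01  ] tri (array([ 0.5821, -0.4051,  0.0099]), np.float64(0.001991997755729971))
scene bottom flat [ 0.5704 -0.4219 -0.    ] [ 0.5977 -0.4125  0.    ] 18.985469064680753
tray top [0.5806 0.4047 0.008 ] scene [0.5823 0.4032 0.008 ] (array([0.581 , 0.4052, 0.0062]), np.float64(0.0002981930380034796))
cork scene [0.5462 0.1272 0.006 ] [0.6102 0.1131 0.    ] [0.6489 0.3131 0.003 ] [0.5849 0.3236 0.006 ] [0.5976 0.2193 0.0038]
cork top +y end [0.6498 0.3188 0.006 ] [0.5814 0.3309 0.003 ]
```

Call:
carry_out(
  steps=[
    [[1.5, -4, -1, 0, 0, -0.17], [3.5, -8, -2, 0, 0, -0.34], [5, -12, -3, 0, 0, -0.51], [7, -16, -4, 0, 0, -0.68], [9, -20, -5, 0, 0, -0.85], [10, -23, -6, 0, 0, -1.0], [11, -25.5, -6, 0, 0, -1.12], [11.5, -26.8, -6, 0, 0, -1.203], [11.5, -26.8, -6, 0, 0, -1.203], [11.5, -26.8, -6, 0, 0, -1.203], [11.5, -26.8, -8, 0, 0, -1.203], [11.5, -26.8, -10, 0, 0, -1.203], [11.5, -26.8, -11, 0, 0, -1.203], [11.5, -26.8, -11, 0, 0, -1.203]],
  ],
  fingers=0,
)

```text
time_s: 23.38
tcp_pos: [0.5821, -0.4029, 0.1057]
ee_rot: [[-0.377, -0.001, -0.926], [0.926, 0.0, -0.377], [0.001, -1.0, 0.001]]
wrist_force: [0.7, -0.6, 0.3]
gripper_width: 1.002
```

```bash
python3 - <<'E'
from big import *
np.set_printoptions(precision=4,suppress=True)
t=cam("top");s=cam("scene")
crop(t,400,110,500,190,7,"pics/h2t.png");crop(s,110,230,230,330,6,"pics/h2s.png");print(sense()["tcp_pos"])
big(t,200,120,285,175,9,"pics/k2t.png");print(sense()["joints"])
E
```

```text
[ 0.5829 -0.4036  0.107 ]
[-21.6644  35.7558   4.3839   0.0284 -58.5449 -46.1983]
```

View pics/h2t.png

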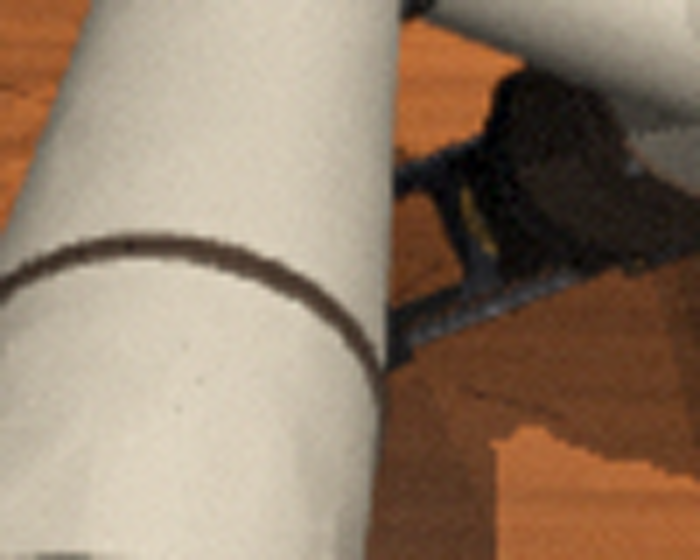

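View pics/h2s.png

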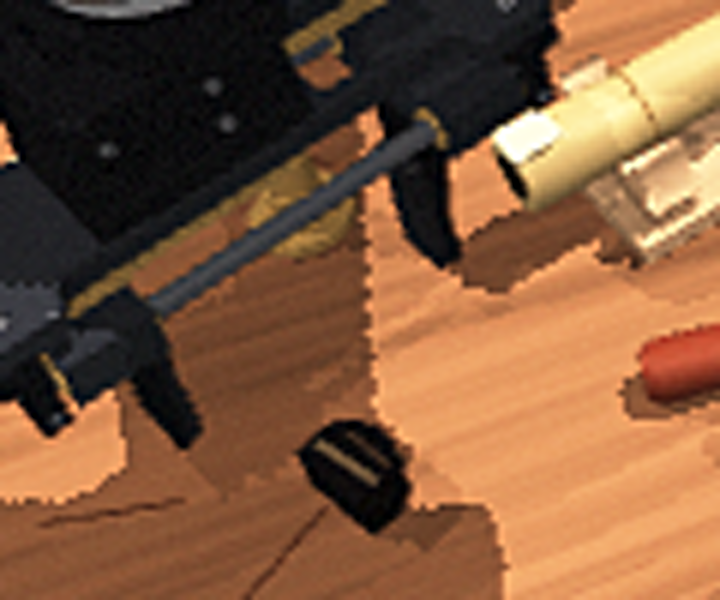

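View pics/k2t.png

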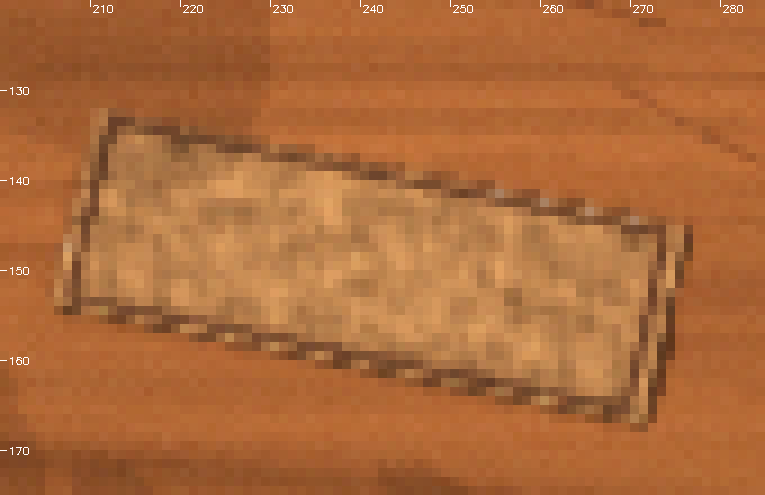

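The fingers straddle the horn's flat and round sides: the horn is at scene (169,308), with its flat side lower-left. Descend and grip.

Call:
carry_out(
  steps=[
    [[-0.1, -0.1, -2, 0, 0, 0], [-0.1, -0.1, -5, 0, 0, 0], [-0.1, -0.1, -7, 0, 0, 0], [-0.1, -0.1, -8, 0, 0, 0], [-0.1, -0.1, -8.4, 0, 0, 0], [-0.1, -0.1, -8.4, 0, 0, 0], [-0.1, -0.1, -8.4, 0, 0, 0]],
  ],
)

```text
time_s: 24.35
tcp_pos: [0.5819, -0.4049, 0.0231]
ee_rot: [[-0.376, 0.002, -0.926], [0.926, -0.001, -0.376], [-0.001, -1.0, -0.001]]
wrist_force: [0.2, 0.0, 0.4]
gripper_width: 1.0
```

```bash
python3 - <<'E'
from big import *
s=cam("scene");crop(s,110,250,230,350,6,"pics/h3s.png");print(sense()["tcp_pos"])
E
```

```text
[ 0.58186427 -0.40484175  0.02302883]
```

View pics/h3s.png

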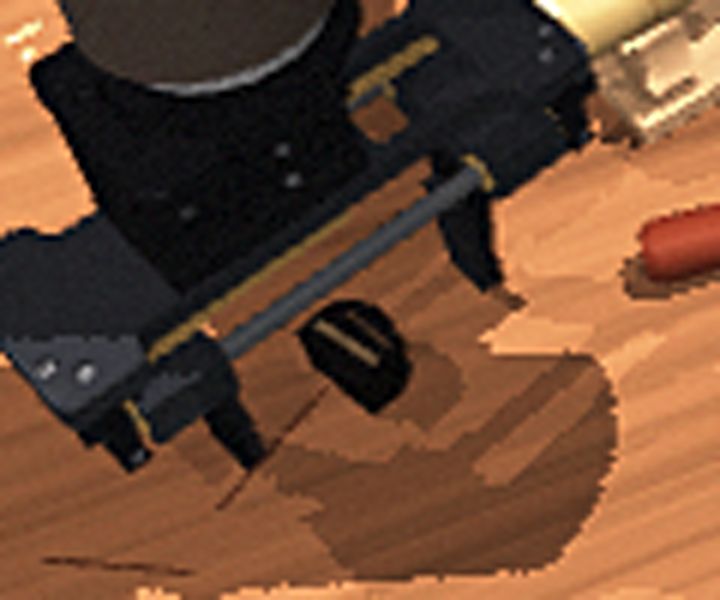

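Call:
carry_out(
  steps=[
    [[0, 0, -0.2, 0, 0, 0], [0, 0, -0.2, 0, 0, 0], [0, 0, -0.2, 0, 0, 0], [0, 0, -0.2, 0, 0, 0], [0, 0, -0.2, 0, 0, 0], [0, 0, -0.2, 0, 0, 0], [0, 0, -0.2, 0, 0, 0], [0, 0, 1, 0, 0, 0], [0, 0, 3, 0, 0, 0], [0, 0, 6, 0, 0, 0], [0, 0, 10, 0, 0, 0], [0, 0, 13, 0, 0, 0], [0, 0, 13, 0, 0, 0]],
  ],
  fingers=235,
)

```text
time_s: 26.02
tcp_pos: [0.5832, -0.4056, 0.1577]
ee_rot: [[-0.377, 0.008, -0.926], [0.926, -0.004, -0.377], [-0.007, -1.0, -0.006]]
wrist_force: [0.3, -0.2, -0.5]
gripper_width: 0.267
```

```bash
python3 - <<'E'
from big import *
s=cam("scene");crop(s,110,200,230,320,6,"pics/h4s.png");print(sense()["tcp_pos"])
E
```

```text
[ 0.58206789 -0.40486955  0.15496994]
```

View pics/h4s.png

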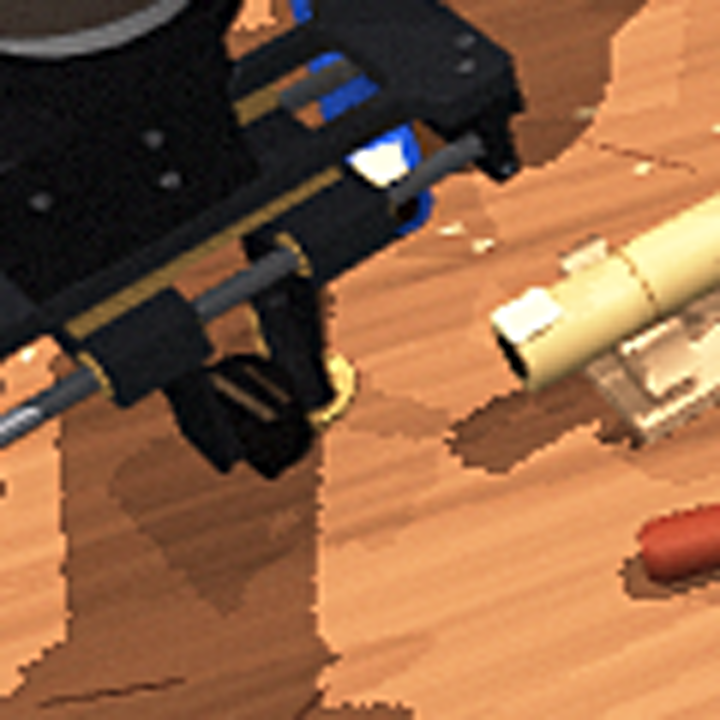

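Horn held (opening 23 mm). Carry it to the tray.

Call:
carry_out(
  steps=[
    [[0, 2, 0, 0, 0, 0], [0, 6, 0, 0, 0, 0], [0, 11, 0, 0, 0, 0], [0, 16, 0, 0, 0, -0.03], [0, 21, 0, 0, 0, -0.06], [0, 26, 0, 0, 0, -0.1], [0, 31, 0, 0, 0, -0.14], [0, 36, 0, 0, 0, -0.18], [0, 41, 0, 0, 0, -0.22], [0, 46, 0, 0, 0, -0.26], [0, 51, 0, 0, 0, -0.3], [0, 56, 0, 0, 0, -0.314], [0, 61, 0, 0, 0, -0.314], [0, 66, 0, 0, 0, -0.314], [0, 71, 0, 0, 0, -0.314], [0, 76, 0, 0, 0, -0.314], [0, 79, 0, 0, 0, -0.314], [-0.1, 81, 0, 0, 0, -0.314], [-0.1, 81, 0, 0, 0, -0.314], [-0.1, 81, 0, 0, 0, -0.314]],
  ],
)

```text
time_s: 28.58
tcp_pos: [0.58, 0.4044, 0.1518]
ee_rot: [[-0.071, -0.001, -0.997], [0.997, -0.001, -0.071], [-0.001, -1.0, 0.001]]
wrist_force: [-0.9, 0.4, 0.6]
gripper_width: 0.27
```

Call:
carry_out(
  steps=[
    [[0, 0, -3, 0, 0, 0], [0, 0, -6, 0, 0, 0], [0, 0, -8, 0, 0, 0], [0, 0, -9.5, 0, 0, 0], [0, 0, -10, 0, 0, 0], [0, 0, -10, 0, 0, 0], [0, 0, -10, 0, 0, 0]],
  ],
)

```text
time_s: 29.45
tcp_pos: [0.5809, 0.4058, 0.0532]
ee_rot: [[-0.072, 0.001, -0.997], [0.997, 0.001, -0.072], [0.001, -1.0, -0.002]]
wrist_force: [0.4, 0.5, -1.1]
gripper_width: 0.271
```

```bash
python3 - <<'E'
from big import *
s=cam("scene");crop(s,400,130,520,230,6,"pics/h5s.png");t=cam("top");crop(t,140,110,240,200,6,"pics/h5t.png");print(sense()["tcp_pos"])
E
```

```text
[0.58070945 0.40576948 0.05304327]
```

View pics/h5s.png

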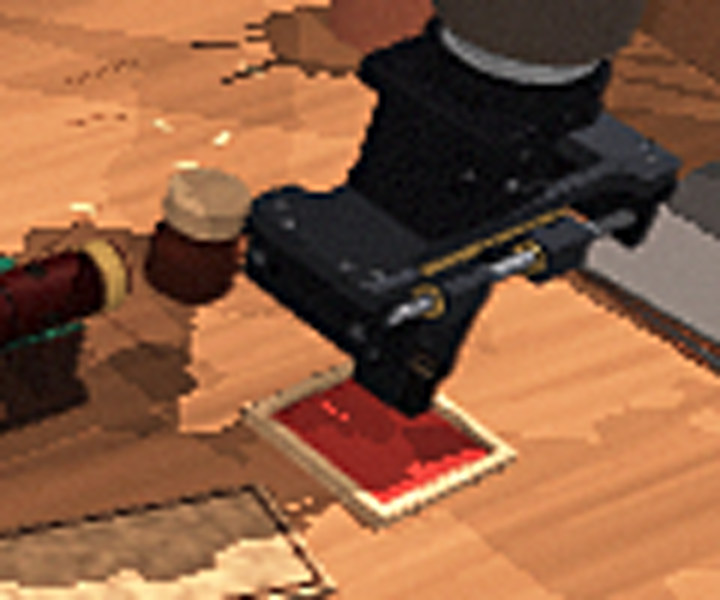

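View pics/h5t.png

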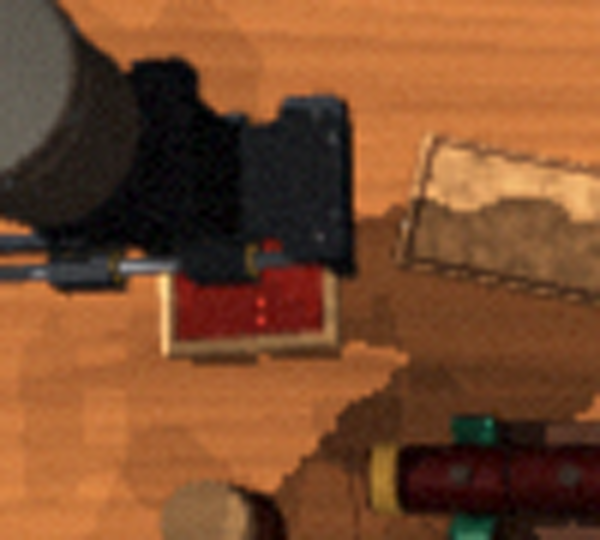

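Call:
carry_out(
  steps=[
    [[0, -0.1, -1, 0, 0, 0], [0, -0.1, -1.8, 0, 0, 0], [0, -0.1, -2.3, 0, 0, 0], [0, -0.1, -2.5, 0, 0, 0], [0, -0.1, -2.6, 0, 0, 0], [0, -0.1, -2.7, 0, 0, 0], [0, -0.1, -2.8, 0, 0, 0], [0, -0.1, -2.8, 0, 0, 0], [0, -0.1, -2.8, 0, 0, 0]],
  ],
)

```text
time_s: 30.68
tcp_pos: [0.5804, 0.4044, 0.0242]
ee_rot: [[-0.072, 0.0, -0.997], [0.997, 0.0, -0.072], [0.0, -1.0, -0.0]]
wrist_force: [-0.1, 0.2, -0.7]
gripper_width: 0.27
```

Call:
carry_out(
  steps=[
    [[0, 0, -0.05, 0, 0, 0], [0, 0, -0.1, 0, 0, 0], [0, 0, -0.1, 0, 0, 0], [0, 0, -0.1, 0, 0, 0]],
  ],
)

```text
time_s: 31.18
tcp_pos: [0.5803, 0.4044, 0.0231]
ee_rot: [[-0.072, -0.0, -0.997], [0.997, -0.0, -0.072], [-0.0, -1.0, 0.0]]
wrist_force: [0.2, -0.8, 0.3]
gripper_width: 0.269
```

Call:
carry_out(
  steps=[
    [[0, 0, -0.05, 0, 0, 0], [0, 0, -0.1, 0, 0, 0], [0, 0, -0.1, 0, 0, 0]],
  ],
)

```text
time_s: 31.55
tcp_pos: [0.5803, 0.4044, 0.023]
ee_rot: [[-0.072, 0.0, -0.997], [0.997, -0.0, -0.072], [-0.0, -1.0, -0.0]]
wrist_force: [-1.7, -0.8, 5.6]
gripper_width: 0.269
```

Contact on the tray floor. Open only part-way so the fingers stay inside the lips, then lift.

Call:
carry_out(
  steps=[
    [[0, 0, 0.05, 0, 0, 0], [0, 0, 0.05, 0, 0, 0], [0, 0, 0.05, 0, 0, 0], [0, 0, 1, 0, 0, 0], [0, 0, 3, 0, 0, 0], [0, 0, 6, 0, 0, 0], [0, 0, 10, 0, 0, 0], [0, 0, 14, 0, 0, 0], [0, 0, 17, 0, 0, 0], [-4, -4, 18, 0, 0, 0], [-9, -9, 18, 0, 0, 0], [-13, -13, 18, 0, 0, 0], [-15, -17, 18, 0, 0, 0], [-15, -20, 18, 0, 0, 0], [-15, -20, 18, 0, 0, 0]],
  ],
  fingers=140,
)

```text
time_s: 33.42
tcp_pos: [0.4302, 0.2031, 0.2041]
ee_rot: [[-0.07, 0.003, -0.998], [0.998, 0.002, -0.07], [0.002, -1.0, -0.003]]
wrist_force: [-0.5, 0.8, 0.5]
gripper_width: 0.454
```

```bash
python3 - <<'E'
from big import *
np.set_printoptions(precision=4,suppress=True)
t=cam("top");s=cam("scene")
big(t,150,125,290,215,5,"pics/n1t.png");big(s,420,180,500,225,9,"pics/n1s.png")
P={}
for c in(t,s):
    m=mask(c,"rasp");(x,y),(w,h),a=cv2.minAreaRect(cont(m));bx=cv2.boxPoints(((x,y),(w,h),a))
    d=[np.linalg.norm(bx[0]-bx[1]),np.linalg.norm(bx[1]-bx[2])]
    e=[(bx[0]+bx[1])/2,(bx[2]+bx[3])/2] if d[0]<d[1] else [(bx[1]+bx[2])/2,(bx[3]+bx[0])/2]
    e=sorted(e,key=lambda p:p[0] if c is s else -p[0])
    H=hsv(c);hd=((m>0)&(H[...,1]>140)).astype(np.uint8)*255
    # centreline fit from handle pixels
    vx,vy,x0,y0=cv2.fitLine(cv2.findNonZero(hd),cv2.DIST_L2,0,.01,.01).ravel()
    A=onz(c,(x0,y0),.012);B=onz(c,(x0+9*vx,y0+9*vy),.012)
    g=[onz(c,q,.012) for q in e];v=g[1]-g[0]
    print(c["n"],np.round(e,1).tolist(),"mid",(g[0]+g[1])/2,"L",np.linalg.norm(v),"dir",np.degrees(np.arctan2(v[1],v[0])),"handle ctr",A,np.degrees(np.arctan((B-A)[1]/(B-A)[0])));P[c["n"]]=(e,(x0,y0))
print(tri(t,P["top"][1],s,P["scene"][1]),[tri(t,P["top"][0][i],s,P["scene"][0][i]) for i in(0,1)])
p=lambda c,q,z:onz(c,np.array(q)-.5,z)
K=[p(t,q,z) for q,z in(((210.8,132),.006),((276.3,145),.006),((271.5,167.3),.003),((206.3,154.7),.003))];print("cork",*K,np.mean(K,0))
E
```

```text
top [[414.0, 154.6999969482422], [358.79998779296875, 147.10000610351562]] mid [ 0.5973 -0.2206  0.012 ] L 0.16969459143259757 dir 82.94391962438644 handle ctr [ 0.5931 -0.2548  0.012 ] 83.16641101945673
scene [[216.8000030517578, 292.1000061035156], [291.3999938964844, 273.3999938964844]] mid [ 0.5984 -0.22    0.012 ] L 0.1698752699219141 dir 82.01490515168734 handle ctr [ 0.5931 -0.2558  0.012 ] 82.37071757195635
(array([ 0.593 , -0.2553,  0.0116]), np.float64(0.0009182099010103012)) [(array([ 0.5869, -0.3044,  0.0125]), np.float64(0.0005179990638911194)), (array([ 0.6085, -0.136 ,  0.0101]), np.float64(0.0013850450817337212))]
cork [0.6513 0.3194 0.006 ] [0.6136 0.1175 0.006 ] [0.5446 0.1307 0.003 ] [0.5808 0.3309 0.003 ] [0.5976 0.2246 0.0045]
```

View pics/n1t.png

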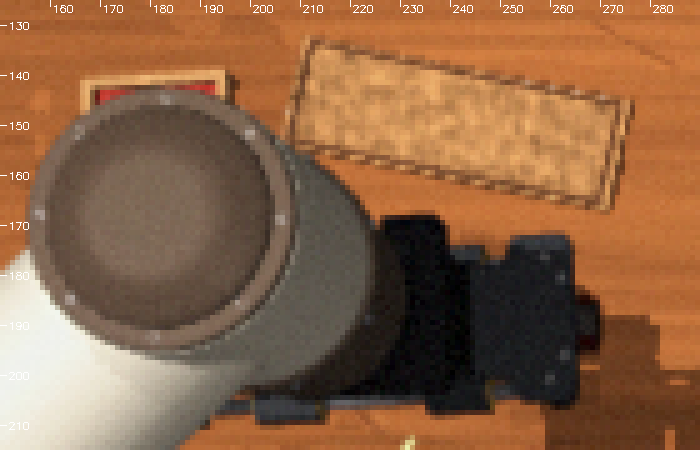

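View pics/n1s.png

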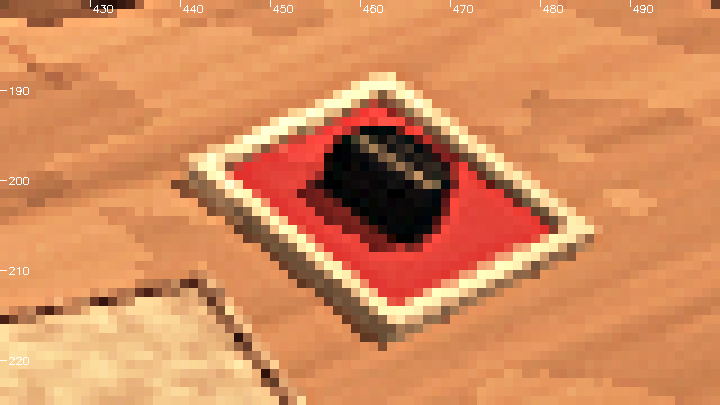

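The horn lies flat in the middle of the tray: scene (463,200), inside the lips. Rasp middle is (0.598, -0.220), axis 82.5°, height 0.0116; cork centre is (0.5976, 0.222), axis 79.3°. Go to the rasp.

Call:
carry_out(
  steps=[
    [[2, -4, 0, 0, 0, 0.15], [4, -9, 0, 0, 0, 0.32], [6, -14, 0, 0, 0, 0.5], [8, -19, -1, 0, 0, 0.68], [10, -24, -2, 0, 0, 0.86], [12, -29, -3, 0, 0, 1.04], [14, -34, -4, 0, 0, 1.2], [16, -39, -5, 0, 0, 1.33], [16.8, -42.3, -5, 0, 0, 1.37], [16.8, -42.3, -7, 0, 0, 1.37], [16.8, -42.3, -10, 0, 0, 1.37], [16.8, -42.3, -12, 0, 0, 1.37], [16.8, -42.3, -12, 0, 0, 1.37], [16.8, -42.3, -12, 0, 0, 1.37]],
  ],
  fingers=0,
)

```text
time_s: 35.28
tcp_pos: [0.5997, -0.2184, 0.0829]
ee_rot: [[-0.992, 0.002, -0.128], [0.128, -0.001, -0.992], [-0.002, -1.0, 0.0]]
wrist_force: [0.3, -0.9, 1.1]
gripper_width: 1.001
```

```bash
python3 - <<'E'
from big import *
s=cam("scene");crop(s,190,210,310,310,6,"pics/r1s.png");print(sense()["tcp_pos"])
t=cam("top");crop(t,145,125,215,180,8,"pics/r1t.png")
E
```

```text
[ 0.59965607 -0.21845998  0.08325857]
```

View pics/r1s.png

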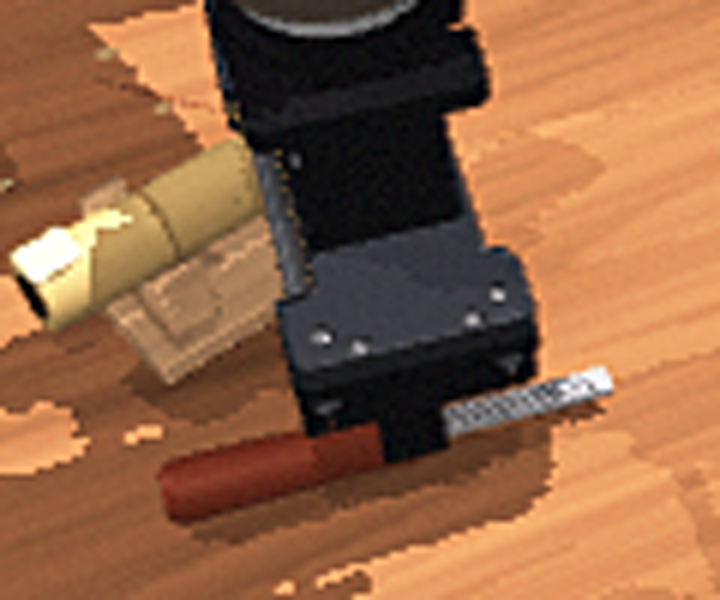

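View pics/r1t.png

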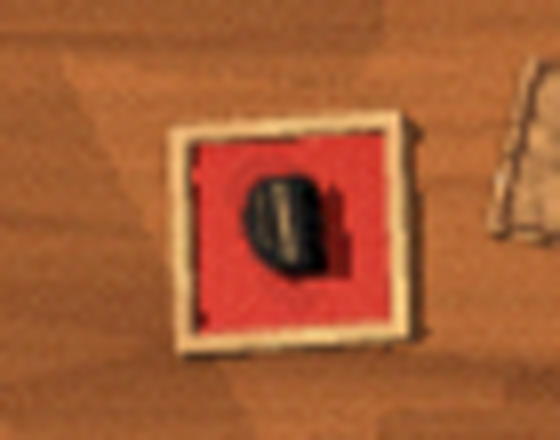

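Call:
carry_out(
  steps=[
    [[-0.2, -0.2, -2, 0, 0, 0], [-0.2, -0.2, -4, 0, 0, 0], [-0.2, -0.2, -5.5, 0, 0, 0], [-0.2, -0.2, -6.2, 0, 0, 0], [-0.2, -0.2, -6.5, 0, 0, 0], [-0.2, -0.2, -6.5, 0, 0, 0], [-0.2, -0.2, -6.5, 0, 0, 0]],
  ],
)

```text
time_s: 36.25
tcp_pos: [0.5968, -0.2207, 0.0177]
ee_rot: [[-0.992, 0.001, -0.129], [0.129, -0.0, -0.992], [-0.001, -1.0, 0.0]]
wrist_force: [-0.2, -0.7, 0.5]
gripper_width: 0.993
```

```bash
python3 - <<'E'
from big import *
s=cam("scene");crop(s,190,210,310,310,6,"pics/r2s.png");x=sense();print(x["tcp_pos"],x["wrist_force"])
E
```

```text
[ 0.596714   -0.22066538  0.01766378] [ 0.74746319  1.28256665 -0.78378415]
```

View pics/r2s.png

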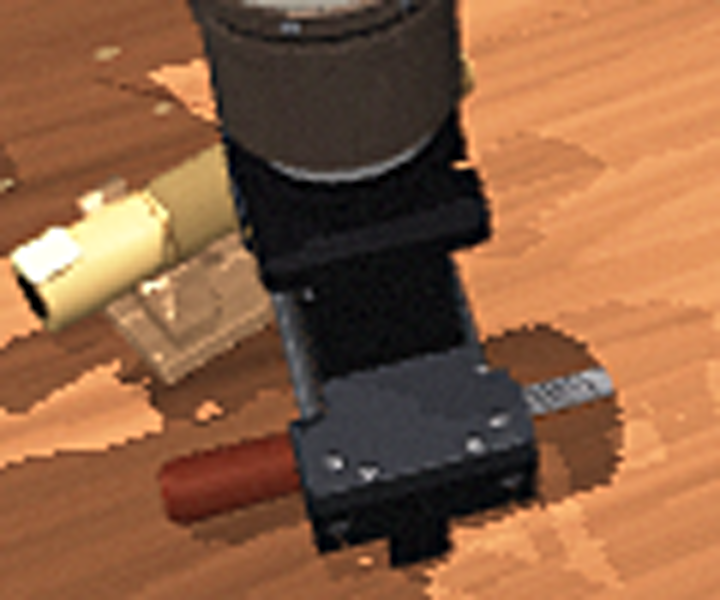

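Call:
carry_out(
  steps=[
    [[0, 0, -0.1, 0, 0, 0], [0, 0, -0.1, 0, 0, 0], [0, 0, -0.1, 0, 0, 0], [0, 0, -0.1, 0, 0, 0], [0, 0, -0.1, 0, 0, 0], [0, 0, -0.1, 0, 0, 0], [0, 0, -0.1, 0, 0, 0], [0, 0, 1, 0, 0, 0], [0, 0, 3, 0, 0, 0], [0, 0, 6, 0, 0, 0], [0, 0, 10, 0, 0, 0], [0, 0, 13, 0, 0, 0], [0, 0, 13, 0, 0, 0]],
  ],
  fingers=235,
)

```text
time_s: 37.92
tcp_pos: [0.5981, -0.2209, 0.151]
ee_rot: [[-0.992, 0.007, -0.128], [0.128, -0.001, -0.992], [-0.007, -1.0, 0.0]]
wrist_force: [0.1, -0.4, -0.4]
gripper_width: 0.269
```

```bash
python3 - <<'E'
from big import *
s=cam("scene");crop(s,190,150,310,270,6,"pics/r3s.png");x=sense();print(x["tcp_pos"],x["wrist_force"])
E
```

```text
[ 0.59675981 -0.22053483  0.14866036] [ 0.45583011  0.11842852 -1.38664822]
```

View pics/r3s.png

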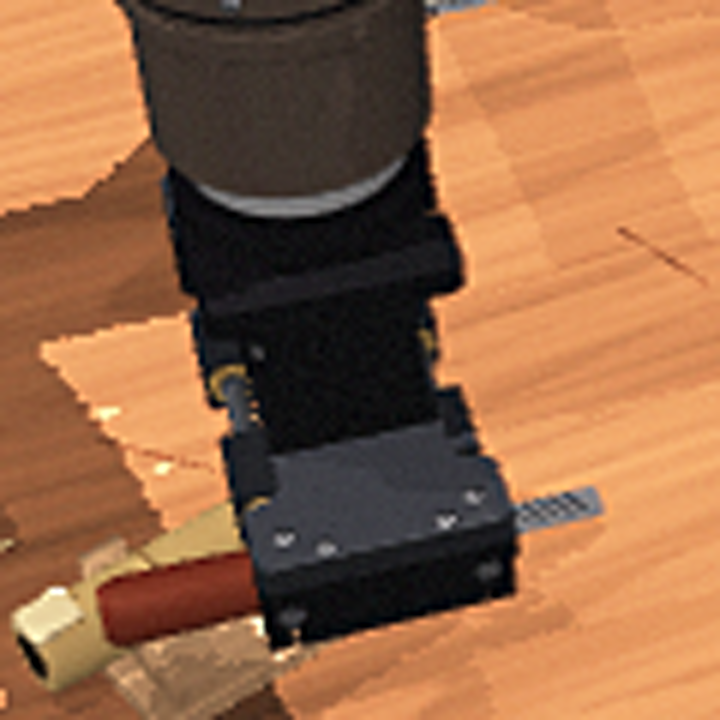

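Rasp held level. Carry it along x ≈ 0.6, well clear of the lacquered joint at x ≈ 0.467, to the cork.

Call:
carry_out(
  steps=[
    [[0.5, 2, 0, 0, 0, 0], [1, 6, 0, 0, 0, 0], [1, 11, 0, 0, 0, -0.02], [1, 16, 0, 0, 0, -0.04], [1, 21, 0, 0, 0, -0.056], [1, 26, 0, 0, 0, -0.056], [1, 31, 0, 0, 0, -0.056], [1, 36, 0, 0, 0, -0.056], [0.5, 40, 0, 0, 0, -0.056], [0.1, 43, 0, 0, 0, -0.056], [0.1, 44.2, 0, 0, 0, -0.056], [0.1, 44.2, 0, 0, 0, -0.056], [0.1, 44.2, 0, 0, 0, -0.056], [0.1, 44.2, -3, 0, 0, -0.056], [0.1, 44.2, -6, 0, 0, -0.056], [0.1, 44.2, -8, 0, 0, -0.056], [0.1, 44.2, -8.5, 0, 0, -0.056], [0.1, 44.2, -8.5, 0, 0, -0.056], [0.1, 44.2, -8.5, 0, 0, -0.056]],
  ],
)

```text
time_s: 40.35
tcp_pos: [0.5981, 0.2215, 0.0633]
ee_rot: [[-0.983, 0.002, -0.184], [0.184, 0.001, -0.983], [-0.002, -1.0, -0.001]]
wrist_force: [-0.4, 0.2, -1.6]
gripper_width: 0.273
```

```bash
python3 - <<'E'
from big import *
s=cam("scene");crop(s,340,150,480,255,5.5,"pics/r4s.png");x=sense();print(x["tcp_pos"],x["ee_rot"][:,0])
E
```

```text
[0.59802854 0.22159955 0.06329834] [-0.98291351  0.18406024 -0.00169396]
```

View pics/r4s.png

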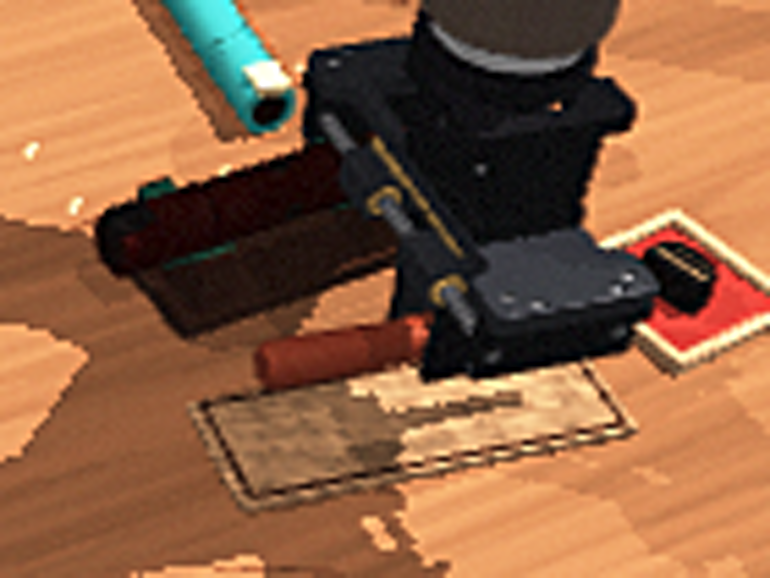

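Call:
carry_out(
  steps=[
    [[0, 0, -1, 0, 0, 0], [0, 0, -2, 0, 0, 0], [0, 0, -3, 0, 0, 0], [0, 0, -3.4, 0, 0, 0], [0, 0, -3.6, 0, 0, 0], [0, 0, -3.8, 0, 0, 0], [0, 0, -3.9, 0, 0, 0], [0, 0, -4, 0, 0, 0], [0, 0, -4, 0, 0, 0], [0, 0, -4, 0, 0, 0]],
  ],
)

```text
time_s: 41.65
tcp_pos: [0.5974, 0.2214, 0.0222]
ee_rot: [[-0.983, 0.0, -0.184], [0.184, 0.0, -0.983], [-0.0, -1.0, -0.0]]
wrist_force: [0.1, 0.2, -0.6]
gripper_width: 0.272
```

Call:
carry_out(
  steps=[
    [[0, 0, -0.05, 0, 0, 0], [0, 0, -0.1, 0, 0, 0], [0, 0, -0.1, 0, 0, 0]],
  ],
)

```text
time_s: 42.02
tcp_pos: [0.5974, 0.2215, 0.0221]
ee_rot: [[-0.983, 0.0, -0.184], [0.184, 0.0, -0.983], [-0.0, -1.0, -0.0]]
wrist_force: [-2.1, 0.3, 4.3]
gripper_width: 0.272
```

Contact. Release part-way and lift.

Call:
carry_out(
  steps=[
    [[0, 0, 0.05, 0, 0, 0], [0, 0, 0.05, 0, 0, 0], [0, 0, 0.05, 0, 0, 0], [0, 0, 0.05, 0, 0, 0], [0, 0, 1, 0, 0, 0], [0, 0, 3, 0, 0, 0], [0, 0, 6, 0, 0, 0], [0, 0, 10, 0, 0, 0], [0, 0, 14, 0, 0, 0], [0, 0, 18, 0, 0, 0], [-3, -6, 20, 0, 0, 0], [-6, -12, 20, 0, 0, 0], [-10, -18, 20, 0, 0, 0], [-14, -22, 20, 0, 0, 0], [-16, -24, 20, 0, 0, 0], [-16, -24, 20, 0, 0, 0]],
  ],
  fingers=110,
)

```text
time_s: 44.02
tcp_pos: [0.4353, -0.0203, 0.2221]
ee_rot: [[-0.982, 0.001, -0.186], [0.186, 0.001, -0.982], [-0.001, -1.0, -0.001]]
wrist_force: [0.6, 0.7, 1.1]
gripper_width: 0.569
```

```bash
python3 - <<'E'
from big import *
t=cam("top");s=cam("scene");print(sense()["tcp_pos"])
crop(t,150,120,470,220,2.5,"pics/z1t.png");crop(s,130,130,500,330,2.1,"pics/z1s.png")
big(t,200,125,285,210,7,"pics/z2t.png");big(s,340,150,495,255,5,"pics/z2s.png")
E
```

```text
[ 0.43783589 -0.01863435  0.22205556]
```

View pics/z1t.png

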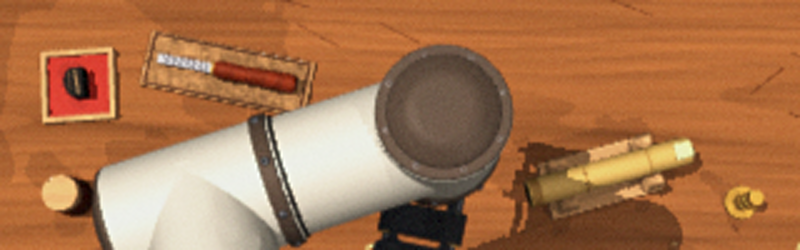

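View pics/z1s.png

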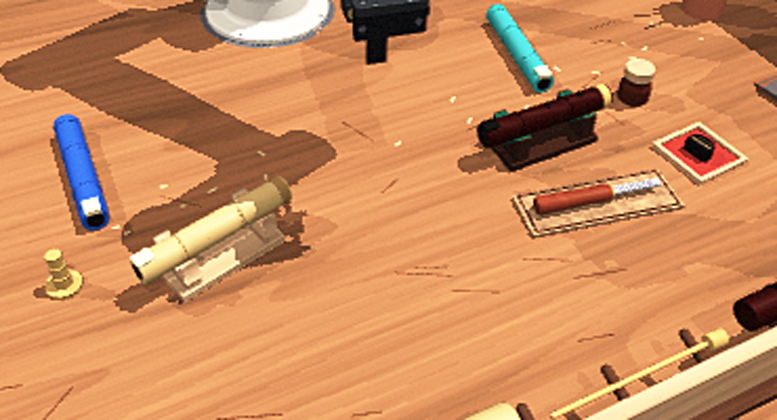

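View pics/z2t.png

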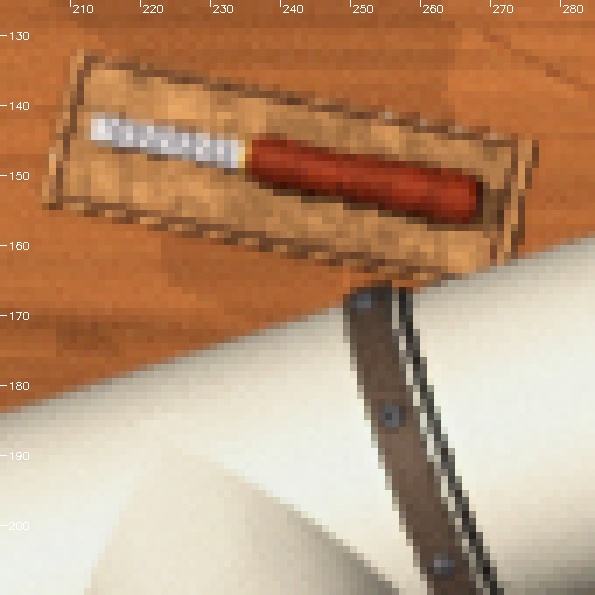

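View pics/z2s.png

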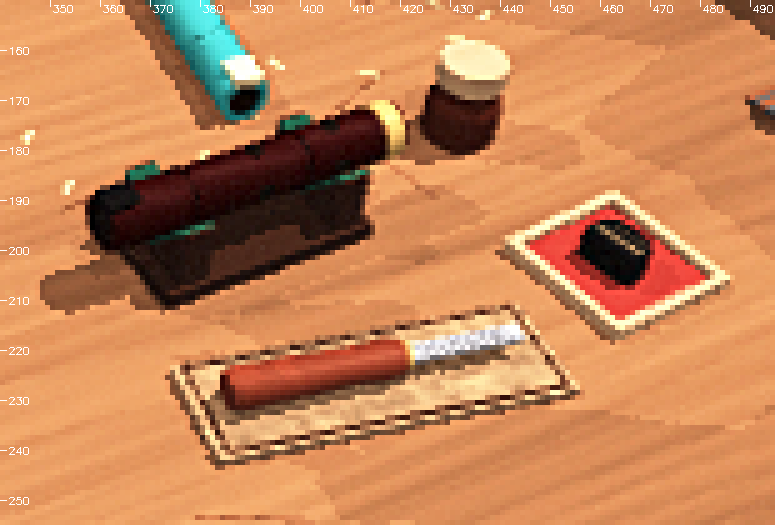

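The final views show everything in place:
- **Rasp:** centred and lengthwise on the cork, ends at top (212,143) and (269,154), pad middle at about (241,150).
- **Lacquered joint:** in the felt Vs.
- **Bamboo:** in the bare Vs.
- **Horn:** flat in the tray.
- **Gauge and jar:** unmoved.

Hand in.

```bash
python3 - <<'E'
from station import ticket,sense
print(ticket.finish_job(),sense()["time_s"])
E
```

```text
the job is handed in; nothing more can be done
the job is handed in; nothing more can be done
```

The bench is set up as asked and the job is handed in. I did it in the order given: bamboo on the bare rest, lacquered joint on the felt rest, horn in the tray, rasp on the cork. The last clock reading before hand-in was 44 s.

**Placing:** I lowered each piece in small steps until the wrist felt about 4–6 N of contact, then released it. The rasp was carried more than 10 cm clear of the lacquered joint.

**Last checks:**
- **Bamboo:** in both Vs, centred along the rest to about 2 mm. The two cameras disagreed by about 5 mm on its middle, one either side of the rest's middle.
- **Lacquered joint:** in both Vs, centred to about 1 mm in the top view. I did not measure it in numbers from the second camera. In the last top picture the arm hid it, and the scene view showed it still lying in place.
- **Horn:** flat in the middle of the tray, inside the lips.
- **Rasp:** lengthwise in the middle of the cork, judged from the pictures. The cameras disagreed by about 5 mm on the pad's middle along its length, so I used the average.
- **Gauge and jar:** standing, with no shift I could see.

The horn's flat-side angle read 23° in one view and 19° in the other; I gripped at 22° and it held. No other check failed.

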